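Square the instrument box into the checking stand's corner with the pusher

TASK

Slide the pusher along the slot of its dock to the open end and lift it out, then use its round foot to nudge the flat steel instrument box, under the clear shield, until it lies flush against both fences of the checking stand's square corner. Then stand the pusher upright in the shallow steel tray and let go of it. Nothing but the pusher may touch the box, and the other loose things stay where they are.

Things in the scene. Friction and masses are not known exactly. Their poses are not given: they have to be found in the camera images.
- pusher_grip (a point): Centre of the black handle, 22 x 22 mm square and 80 mm tall, of the pusher: 185 mm long in all, about 180 g, upright in the dock at the start with the handle's faces square to the slot within 5 degrees. This point lies 145 mm above the pusher's flat underside; z runs up along the pusher, x and y are square to the handle's faces. Below the handle: a steel stem 14 mm across, then the foot.
- pusher_foot (a point): Centre of the pusher's grey round foot: a ball of radius 18 mm whose underside is cut flat (29 mm across), so that it stands. This centre lies 10.7 mm above the flat underside and 134.3 mm below pusher_grip; same axes. The ball pushes alike upright or tilted.
- dock: Fixed white dock, 150 mm long (x), 64 wide (y), 38 high, left or right of the stand; origin: centre of its underside. T-slot along x: cavity 44 mm wide, floor 5 mm above the table, under aluminium lips 24 mm apart, 32 to 38 mm above the table, which keep the foot in. Closed at +x, open at the -x end nearer the robot; the foot is free once its centre is 95 mm from the origin towards -x.
- corner (a point): Inner corner of the steel fence of the fixed checking stand, on top of its plate (6 mm above the table). Axes x and y point into the two fences: one face is the plane x = 0 (150 mm long, along -y), the other y = 0 (190 mm, along -x); fences stand 16 mm above the plate. The plate reaches 210 mm from here along -x and -y. The corner points away from the robot, give or take 11 degrees.
- shield (a point): Free near corner of the stand's level clear shield, at its underside, 123 mm above the table; dark rim, top at 131 mm. Axes as corner, where it is at x = -183, y = -143 mm; it covers from there to +18 mm both ways, on posts on the fences. Its two edges on the robot's side are open below. With the box home it reaches 25 mm past the foot's centre: lean the handle out by 25 to 45 degrees.
- cassette_center (a point): Centre, half-way up, of the loose flat steel instrument box, 140 (x) by 100 (y) by 26 mm high, about 350 g, flat on the stand's plate, 3 to 6 cm short of each fence at its centre, turned up to 14 degrees. Home, its long side lies along the longer fence, its end against the shorter: this point is at x = -70, y = -50, z = 13 mm in the corner's axes. It slides with ordinary friction.
- tray_in (a point): Centre of the inner floor (4 mm above the table) of the shallow open steel tray, fixed, 180 mm (x) by 160 mm (y) outside, walls 4 mm thick and 24 mm high; on the other side of the stand from the dock.
- bottle: Bystander, loose: white plastic bottle, 64 mm across, 170 mm tall, beyond the stand. Origin at the centre of its underside. Leave alone.
- dish: Bystander, loose: small round steel bowl, 100 mm across, 30 mm tall, on the robot's side of the stand. Origin at the centre of its underside. Leave alone.
- carton: Bystander, loose: cardboard carton 100 x 60 x 50 mm, beyond the stand. Origin at the centre of its underside. Leave alone.
- forceps: Bystander, loose: closed steel forceps, 140 mm long, 9 mm high, lying flat on the robot's side of the stand. Origin at the centre of its underside. Leave alone.
- beaker: Bystander, loose: open glass beaker, 72 mm across, 85 mm tall. Origin at the centre of its underside. Leave alone.
- taperoll: Bystander, loose: flat paper roll, 90 mm across, 20 mm tall. Origin at the centre of its underside. Leave alone.
Mind the look-alikes: they are no part of the job. What is shaped like the part that bears tray_in but red is not meant.

How it is judged (in metres and radians):
On the way, in this order (a step that is already met when the one before it is completed fails the run):
1. the pusher is out of the dock at its open end and lifted off the table (horizontal distance between pusher_foot and dock above 0.1 m and height (world z) of pusher_foot above 0.02 m), for 0.1 s.
2. the instrument box lies flat against both fences of the corner (x of cassette_center in the frame of corner between -0.073 and -0.067 m and y of cassette_center in the frame of corner between -0.053 and -0.047 m and angle between the x axis of cassette_center and the x axis of corner, either way round below 0.03 rad and z of cassette_center in the frame of corner below 0.017 m and angle between cassette_center's own z axis and vertical below 0.05 rad), for 0.3 s.
At the end, for the whole second after the job is handed in: The box lies flat on the stand's plate in the corner, with each gap at its centre line under 3 mm and its sides within 0.03 rad of the fences; the pusher stands upright on its foot (within 0.12 rad) on the floor of the shallow tray, at rest and released (all of step 2 and x of pusher_foot in the frame of tray_in between -0.068 and 0.068 m and y of pusher_foot in the frame of tray_in between -0.058 and 0.058 m and z of pusher_foot in the frame of tray_in below 0.016 m and angle between pusher_foot's own z axis and vertical below 0.12 rad and linear speed of pusher below 0.01 m/s and angular speed of pusher below 0.1 rad/s); the robot touches nothing.
It fails at once if the robot itself touches the instrument box (contact force between any of the fingers, the arm and cassette above 1 N).
It fails at once if a loose bystander is moved by more than 25 mm (distance of any of bottle, dish, carton, forceps, beaker, taperoll from where it was at the start of the episode above 0.025 m).
It also fails if it takes over 72 s, if anything falls off the work surface, if the arm or the gripper's body presses on something with over 40 N, if the wrist force passes 120 N, or if a joint passes its speed limit or range.

ROBOT

A 6-joint arm with a two-finger parallel gripper is mounted at the origin on the work surface. World frame = base frame: x ahead of the robot, y to its left, z up, the work surface at z = 0. Lengths are in mm, angles in rad, forces in N, time in s.
With the tool pointing down it reaches from about 400 to 925 mm from the base axis. Payload 12.5 kg.
Tool frame: the origin (TCP) lies midway between the tips of the shut fingers; the grasp point (between the pads) lies 19 mm behind it; x points along the fingers, y is the direction in which the jaws open and shut, and the axes are right-handed (so a half turn about x gives the same grasp; the last joint's range is limited). The gripper opens to 95 mm and grips with 3 to 60 N. Pads are 20 mm wide; open, the fingers measure 119 mm over their backs; the gripper's body (75 mm by 180 mm) begins 59 mm behind the grasp point.
Start: joints at [-1.311, 0.491, 1.559, -0, 1.092, -0.106], TCP at [223.584, -583.658, 214.661] pointing down, gripper open.
Joint ranges: [-3.1, 3.1], [-0.84, 2.19], [0.05, 2.79], [-1.13, 4.28], [0.06, 2.93], [-2.69, 2.69]. Speed limits (rad/s): [2.22, 2.22, 2.79, 3.14, 3.14, 3.14].

INTERFACE

Orientations are given as [roll, pitch, yaw] about the fixed x, y, z axes, in that order (R = Rz(yaw) Ry(pitch) Rx(roll)).
In Python, from cell import state, read_camera, job_done gives the robot as it stands.
- The arm moves only by the tool move_arm, never from a script. Its argument "targets" is a list of rows, each a list of 7 numbers: the shift along the world's x, y, z in m, then the turn, a rotation vector about the world's x, y, z in degrees, then the gripper's target within -1 to 1 (fully open at 1, half-way at 0, shut at -1). In form: [[dx, dy, dz, wx, wy, wz, hand], ...]. A call has 1 to 10 rows; each row is the pose to reach, as a shift and turn from the pose commanded when the call began; what a row does not reach only later rows make up. A row lasts 1/10 s, in which the tool goes at most 50 mm and 8.59 degrees, less where a joint would pass 70% of its speed; a pose out of reach is approached as far as the arm can. A call with a gripper value outside its range is refused whole. The fingers move at their own pace and stop on an object; the grip force is fixed at half the most. Time passes only in rows, so rows that repeat a pose let the fingers close. It gives the time, the measured TCP pose, the force and the opening at its end, in the units of the state.
- state(): the state, without advancing time (a new reading comes with each control period).
- read_camera(name): name is "scene" or "top" or "wrist"; returns a dict with "img" (400x640x3 uint8, blue, green, red), "mtx" (3x3 intrinsics, pixels), "cam_to_world" (4x4, takes a point from camera to world coordinates); the wrist camera has in their place "mount" (4x4, takes a point from camera to tool coordinates, whose origin is the TCP and whose axes are the tool frame's). Camera axes: x right, y up, looking along -z (the intrinsics and any distortion apply to the point x, -y, -z); pixel columns grow to the right and rows downward; lengths in mm; the calibration is good to about 2 mm. A picture is of the moment at which its call begins: read the wrist's pose just before it. There is no depth.
- job_done(): hands the job in, once; it reports no verdict.
The state is a dict: "t": time; "joints": joint angles; "qvel": joint speeds; "tau": joint torques, N m; "eef_pos": TCP position; "tcp_rot": TCP orientation; "ft_force": force on the tool from outside, world axes, zero at the start; "moment": the same for the moment, N m; "opening": opening from 0.0 (shut) to 1.0 (fully open).
Only numpy, scipy, OpenCV 4.12 (cv2) and the standard library are available. Lean on these libraries where they do the work, as an engineer would, in place of code of your own. Each camera call takes 0.05 s, during which the arm holds its last target.

## Working session

There is one attempt and no reset: what is moved stays moved. The work goes in short steps, Python scripts to look and compute and a tool call to move; the robot and the scene stay as the last step left them, time stands still between calls to the robot, and variables do not carry over. Pictures are saved under pics/ and viewed, and the job is handed in when it is done.

Besides the shell and the picture viewer there is one more tool, called after "Emit:" as a command line: name --pt "numbers of a row" for each row, then --argument value for the rest. move_arm: Moves the arm, as the interface text tells. Its arguments: {"type":"object","properties":{"targets":{"type":"array"}},"required":["targets"]}

```bash
mkdir -p pics; ls
python3 - <<'E'
from cell import state, read_camera
import cv2
print(state())
for n in ("scene","top","wrist"):
    r=read_camera(n); cv2.imwrite(f"pics/{n}0.png",r["img"])
    print(n,r["mtx"],r.get("cam_to_world",r.get("mount")),[k for k in r])
E
```

```text
pics
{'t': 0.0, 'joints': array([-1.31061769e+00,  4.91534068e-01,  1.55949001e+00,  2.94799423e-06,
        1.09169567e+00, -1.05623599e-01]), 'qvel': array([ 0.00169178,  0.00149577, -0.00096892,  0.00016016,  0.00033122,
       -0.0005825 ]), 'tau': array([-2.44726492e-03, -6.12641859e+01, -2.58182877e+01,  6.92085782e-02,
        4.81831993e-02, -1.10019812e-04]), 'eef_pos': array([ 223.50157715, -583.38911416,  214.0636195 ]), 'tcp_rot': array([-1.67873964,  1.56966923,  1.82865389]), 'ft_force': array([ 0.56376566, -0.17210526, -0.85651149]), 'moment': array([ 0.00995779, -0.01288383, -0.01088539]), 'opening': 1.0004079090880622}
scene [[461.37987947   0.         313.16789414]
 [  0.         461.37987947 196.41442939]
 [  0.           0.           1.        ]] [[ 8.84948353e-01 -2.66483814e-01  3.81906780e-01  9.94405333e+02]
 [ 4.65132671e-01  5.45874184e-01 -6.96902413e-01 -8.84923078e+02]
 [-2.27598386e-02  7.94359964e-01  6.07020789e-01  8.77501622e+02]
 [ 0.00000000e+00  0.00000000e+00  0.00000000e+00  1.00000000e+00]] ['img', 'mtx', 'cam_to_world']
top [[406.10241917   0.         322.34658642]
 [  0.         406.10241917 199.52628541]
 [  0.           0.           1.        ]] [[-2.43835240e-02  9.84605688e-01 -1.73081143e-01  2.60789399e+02]
 [-9.99661259e-01 -2.24383239e-02  1.31866649e-02  1.32017559e+01]
 [ 9.10001456e-03  1.73344051e-01  9.84819288e-01  1.43455191e+03]
 [ 0.00000000e+00  0.00000000e+00  0.00000000e+00  1.00000000e+00]] ['img', 'mtx', 'cam_to_world']
wrist [[352.31120044   0.         313.1595882 ]
 [  0.         352.31120044 199.0447537 ]
 [  0.           0.           1.        ]] [[ 1.16790904e-03  2.94603657e-01 -9.55618816e-01 -1.70572614e+02]
 [ 9.99999123e-01 -9.40631039e-04  9.32165274e-04 -6.26302746e-01]
 [-6.24265420e-04 -9.55619067e-01 -2.94604497e-01 -8.52843788e+01]
 [ 0.00000000e+00  0.00000000e+00  0.00000000e+00  1.00000000e+00]] ['img', 'mtx', 'mount']
```

View pics/scene0.png

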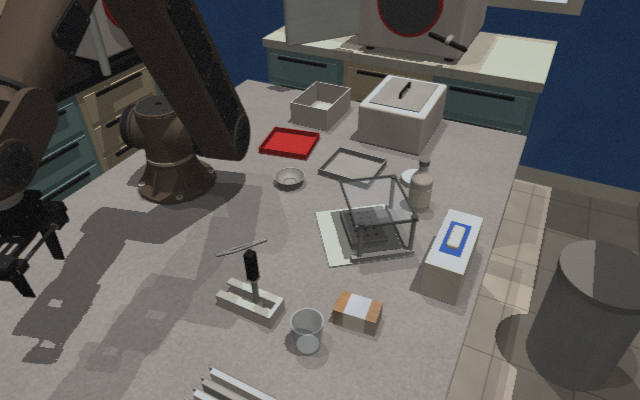

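View pics/top0.png

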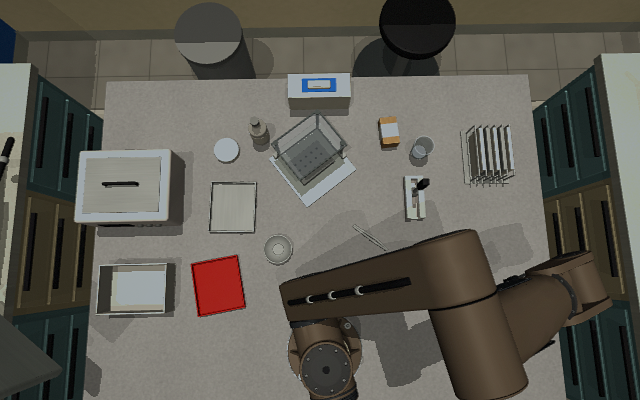

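View pics/wrist0.png

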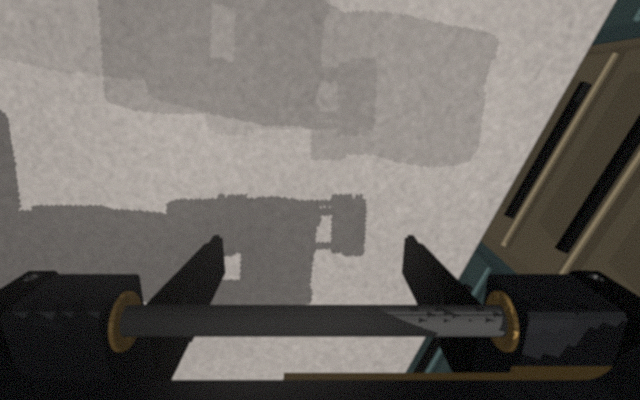

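The top view shows the dock at about (415,198) with the handle at (423,183), the stand at (315,158), the grey shallow tray at (232,207), the dish at (278,248), the forceps at (368,237), the beaker at (421,148) and the carton at (389,131). The red tray and the deep bin are decoys. Next I'll zoom in.

```bash
cat > h.py <<'E'
import numpy as np, cv2
from cell import state, read_camera
def proj(r,P,T=None):
    T=r["cam_to_world"] if T is None else T
    P=np.atleast_2d(P).astype(float); p=(P-T[:3,3])@T[:3,:3]
    q=np.c_[p[:,0],-p[:,1],-p[:,2]]@r["mtx"].T
    return q[:,:2]/q[:,2:]
def ray(r,uv,T=None):
    T=r["cam_to_world"] if T is None else T
    uv=np.atleast_2d(uv).astype(float)
    d=np.c_[uv,np.ones(len(uv))]@np.linalg.inv(r["mtx"]).T
    d=np.c_[d[:,0],-d[:,1],-d[:,2]]@T[:3,:3].T
    return T[:3,3],d/np.linalg.norm(d,axis=1,keepdims=True)
def onz(r,uv,z,T=None):
    o,d=ray(r,uv,T); return o+d*((z-o[2])/d[:,2:3])
def tri(rs):  # list of (r,uv)
    A=np.zeros((3,3));b=np.zeros(3)
    for r,uv in rs:
        o,d=ray(r,uv); d=d[0]; M=np.eye(3)-np.outer(d,d); A+=M;b+=M@o
    return np.linalg.solve(A,b)
def crop(img,x0,y0,w,h,s,name):
    c=cv2.resize(img[y0:y0+h,x0:x0+w],None,fx=s,fy=s,interpolation=cv2.INTER_CUBIC)
    for i in range(0,w,10):
        cv2.line(c,(i*s,0),(i*s,8 if i%50 else 16),(0,0,255),1)
        if i%20==0: cv2.putText(c,str(x0+i),(i*s,26),0,.35,(0,0,255),1)
    for i in range(0,h,10):
        cv2.line(c,(0,i*s),(8 if i%50 else 16,i*s),(0,0,255),1)
        if i%20==0: cv2.putText(c,str(y0+i),(12,i*s+4),0,.35,(0,0,255),1)
    cv2.imwrite(name,c)
E
python3 - <<'E'
from h import *
t=cv2.imread("pics/top0.png"); s=cv2.imread("pics/scene0.png")
crop(t,265,105,100,100,6,"pics/t_stand.png")
crop(t,385,110,60,120,5,"pics/t_dock.png")
crop(t,200,170,100,100,6,"pics/t_tray.png")
crop(s,200,235,130,100,6,"pics/s_dock.png")
crop(s,310,165,120,100,6,"pics/s_stand.png")
E
```

```text
(no output)
```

View pics/t_stand.png

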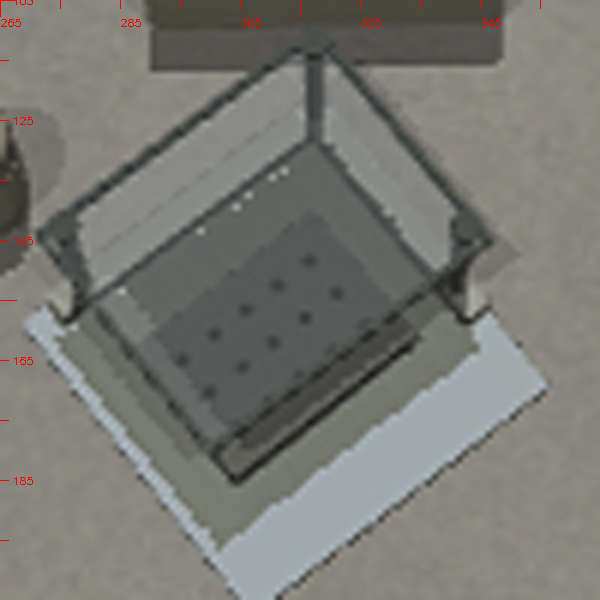

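View pics/t_dock.png

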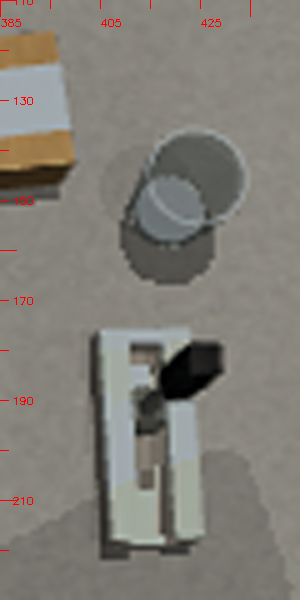

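View pics/t_tray.png

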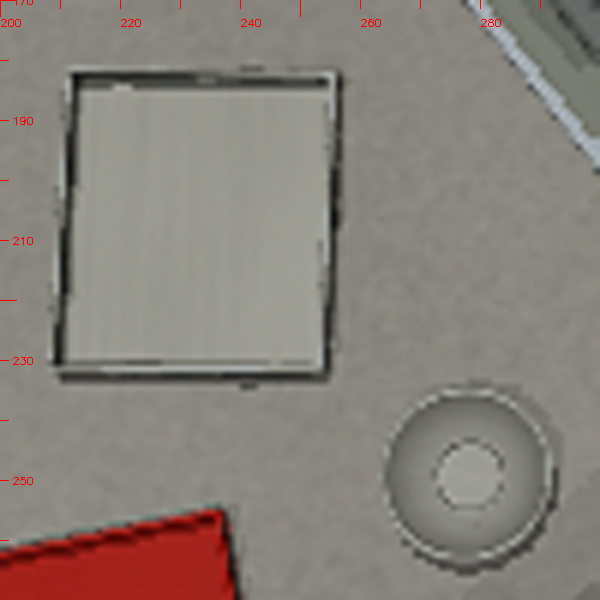

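View pics/s_dock.png

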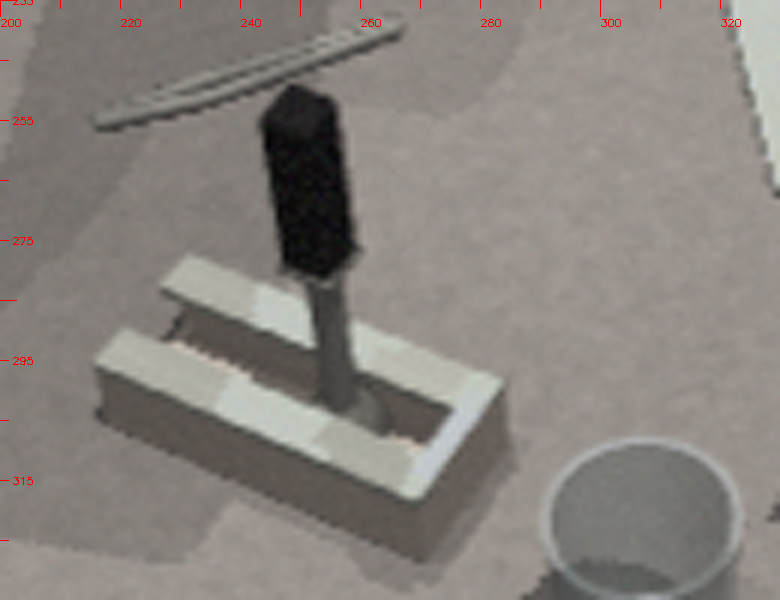

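View pics/s_stand.png

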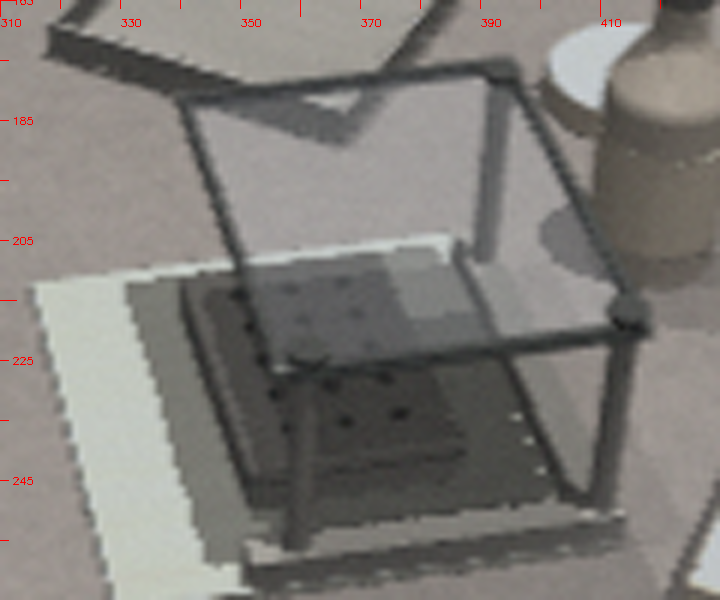

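Run:
```python
from h import *
rt=read_camera("top"); rs=read_camera("scene")
import pickle; pickle.dump((rt,rs),open("cams.pkl","wb"))
np.set_printoptions(precision=1,suppress=True)
L,N,R=onz(rt,[(269,158.5),(307,205.5),(356.5,169)],6)
print("plate top",L,N,R,np.linalg.norm((L-N)),np.linalg.norm(R-N))
for a in (N-L,R-N): print(np.degrees(np.arctan2(a[1],a[0])))
S=onz(rs,[(316,213),(329,265)],6); print("scene plate",S)
# shield corners top/scene, triangulated
for n,a,b in (("far",(317.5,112.5),(414,218)),("left",(272,144.5),(394,176)),("right",(346,145),(358,226)),("near",(300.5,181),(340.5,181))):
    print(n,tri([(rt,a),(rs,b)]),onz(rt,a,131),onz(rs,b,131))
print("tray rim",onz(rt,[(211.5,182.5),(256.5,182.5),(254.5,232),(209.5,231)],24))
print("tray scene",onz(rs,[(319,168),(340,149),(386,163.5),(370,180)],24))
print("dock top",onz(rt,[(404.5,176),(423,176),(425.5,218),(406.5,219.5)],38))
print("dock scene",onz(rs,[(216,296),(232,278),(283.5,298.5),(269,318)],38))
print("handle top",tri([(rt,(426,181)),(rs,(249.5,252))]), onz(rt,[(426,181)],185),onz(rs,[(249.5,252)],185))
```

```text
plate top [667.5 184.1   6. ] [491.5  49.2   6. ] [ 621.3 -132.4    6. ] 221.74504421019137 223.2180073823581
-142.5428868521194
-54.4489345665486
scene plate [[ 491.4   47.5    6. ]
 [ 619.9 -126.5    6. ]]
far [790.9   5.2 129.4] [[789.4   4.9 131. ]] [[792.   4. 131.]]
left [682.5 160.2 126.8] [[680.  159.1 131. ]] [[685.  155.4 131. ]]
right [676.2 -86.2 129.6] [[673.  -87.8 131. ]] [[679.1 -85.4 131. ]]
near [556.7  67.9 128.9] [[553.3  66.  131. ]] [[560.2  68.  131. ]]
tray rim [[578.9 385.6  24. ]
 [575.3 226.4  24. ]
 [399.6 232.7  24. ]
 [406.7 388.6  24. ]]
tray scene [[402.7 240.7  24. ]
 [414.6 379.1  24. ]
 [591.9 362.   24. ]
 [580.  250.4  24. ]]
dock top [[ 584.  -297.9   38. ]
 [ 582.6 -363.4   38. ]
 [ 433.  -362.    38. ]
 [ 429.3 -295.6   38. ]]
dock scene [[ 440.2 -362.9   38. ]
 [ 440.6 -299.4   38. ]
 [ 586.3 -298.    38. ]
 [ 585.7 -360.6   38. ]]
handle top [ 531.4 -329.8  191.9] [[ 532.3 -332.2  185. ]] [[ 527.3 -323.7  185. ]]
```

```bash
cat > ov.py <<'E'
from h import *
import pickle
rt,rs=pickle.load(open("cams.pkl","rb"))
def w(c,th,pts):
    th=np.radians(th);R=np.array([[np.cos(th),-np.sin(th),0],[np.sin(th),np.cos(th),0],[0,0,1]])
    return np.array(pts,float)@R.T+np.array([c[0],c[1],6])
def draw(img,r,box,s,lines,name):
    x0,y0,ww,hh=box
    c=cv2.resize(img[y0:y0+hh,x0:x0+ww],None,fx=s,fy=s,interpolation=cv2.INTER_CUBIC)
    for P,col in lines:
        q=(proj(r,P)-[x0,y0]+.5)*s
        cv2.polylines(c,[np.int32(q)],False,col,1)
    cv2.imwrite(name,c)
def standlines(c,th):
    return [(w(c,th,[(-210,12,0),(-210,-210,0),(12,-210,0)]),(0,0,255)),
     (w(c,th,[(-190,0,0),(0,0,0),(0,-150,0)]),(0,255,0)),
     (w(c,th,[(-190,0,16),(0,0,16),(0,-150,16)]),(0,255,255)),
     (w(c,th,[(-183,-143,125),(18,-143,125),(18,18,125),(-183,18,125),(-183,-143,125)]),(255,0,255))]
E
python3 - <<'E'
from ov import *
t=cv2.imread("pics/top0.png"); s=cv2.imread("pics/scene0.png")
print(onz(rt,[(317,128.5),(316,140)],6),onz(rt,[(317,128.5)],22))
l=standlines((780,7.5),-53)
draw(t,rt,(265,105,100,105),5,l,"pics/ov_t.png")
draw(s,rs,(310,165,115,105),5,l,"pics/ov_s.png")
a=cv2.imread("pics/ov_t.png");b=cv2.imread("pics/ov_s.png")
E
```

```text
[[777.97632516   7.29086379   6.        ]
 [733.89797534  11.93196594   6.        ]] [[772.18375245   7.35706669  22.        ]]
```

View pics/ov_t.png

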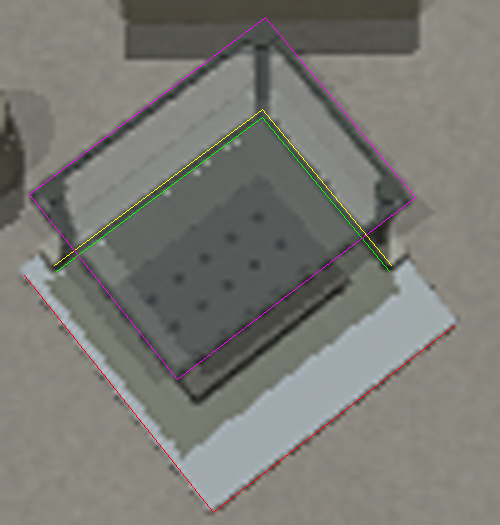

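View pics/ov_s.png

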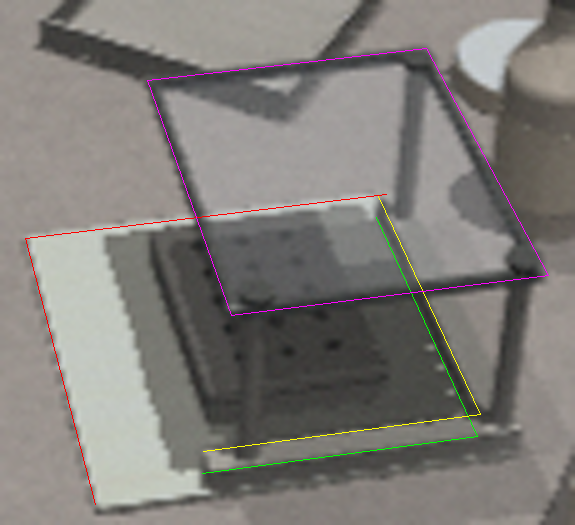

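Run:
```python
from h import *
t=cv2.imread("pics/top0.png"); s=cv2.imread("pics/scene0.png")
def enh(im):
    g=np.clip((im.astype(float)-40)*2.6,0,255).astype(np.uint8); return g
crop(enh(t),280,130,70,62,11,"pics/e_t.png")
crop(enh(s),332,198,80,72,10,"pics/e_s.png")
```

```text
(no output)
```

View pics/e_t.png

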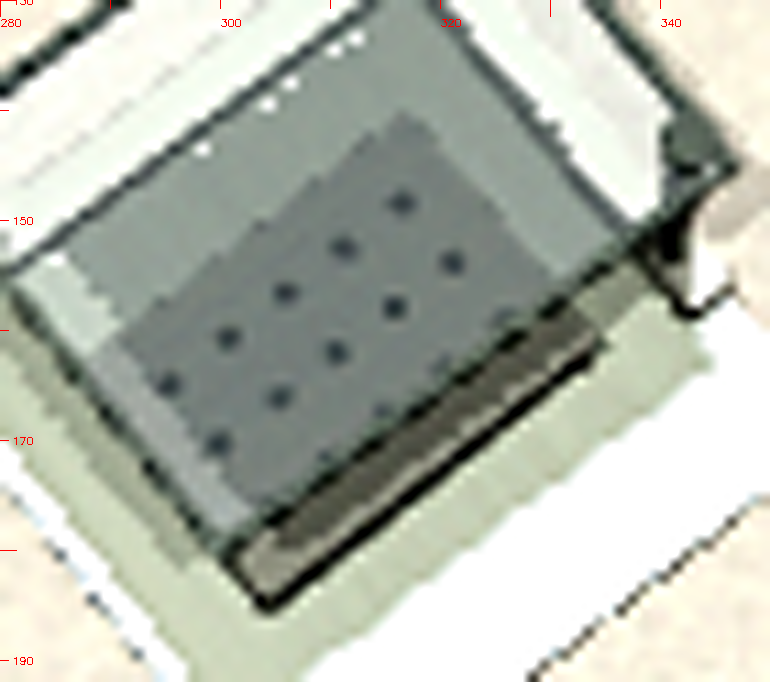

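View pics/e_s.png

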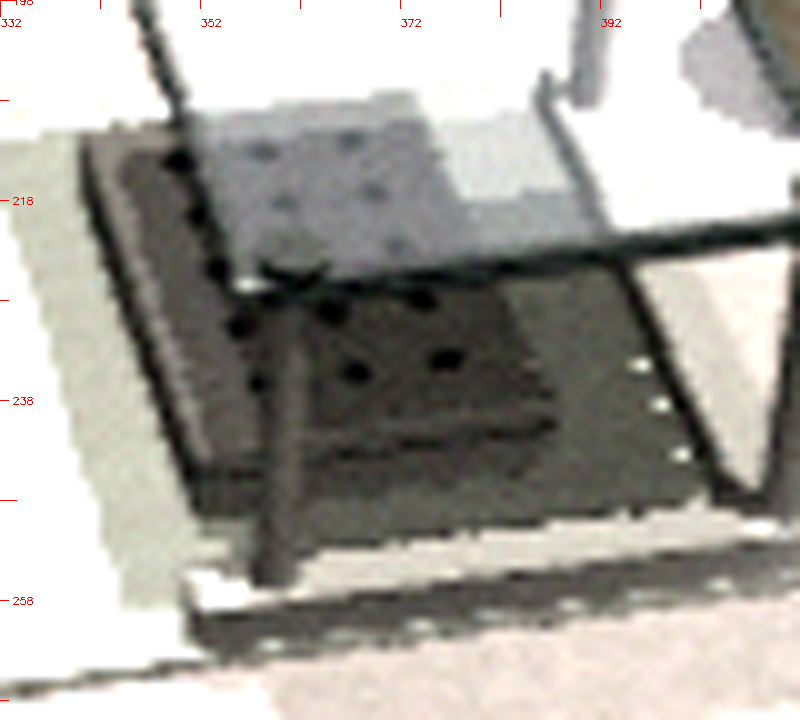

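Run:
```python
from ov import *
np.set_printoptions(precision=1,suppress=True)
t=cv2.imread("pics/top0.png"); s=cv2.imread("pics/scene0.png")
off=np.array([280,130])
H=np.array([(403,203),(344,247),(287,293),(229,338),(168,384),(452,262),(395,307),(337,352),(279,397),(218,443),(505,318)])/11.+off-.5
P=onz(rt,H,32); 
print(P)
i=np.array([2,1,0,-1,-2,2,1,0,-1,-2,2]);j=np.array([1]*5+[0]*5+[-1])
A=np.c_[np.ones(11),i,j]; sol=np.linalg.lstsq(A,P[:,:2],rcond=None)[0]; print(sol,np.linalg.norm(sol,axis=1),np.degrees(np.arctan2(sol[1:,1],sol[1:,0])))
hs=np.array([(264,153),(350,140),(284,204),(374,192),(398,246),(421,297),(447,358),(357,373),(333,311),(259,384),(240,326),(218,269),(199,215),(178,161)])/10.+[332,198]-.5
Q=onz(rs,hs,32);print(Q)
th=np.degrees(np.arctan2(sol[1,1],sol[1,0]));c=sol[0]
def bl(c,th):
    b=[(-70,-50),(70,-50),(70,50),(-70,50),(-70,-50)]
    return [(w(c,th,[(x,y,26) for x,y in b]),(0,0,255)),(w(c,th,[(x,y,0) for x,y in b]),(0,255,0))]
l=bl(c,th)
d=cv2.convertScaleAbs(t,alpha=2,beta=-80);draw(d,rt,(280,130,70,62),10,l,"pics/b_t.png")
d=cv2.convertScaleAbs(s,alpha=2,beta=-80);draw(d,rs,(332,198,80,72),9,l,"pics/b_s.png")
# in corner frame
for cc,tt in (((780,7.5),-53),):
    a=np.radians(tt);R=np.array([[np.cos(a),-np.sin(a)],[np.sin(a),np.cos(a)]])
    print("corner frame",(c-cc)@R,th-tt)
```

```text
[[695.5  12.1  32. ]
 [681.1  31.6  32. ]
 [666.   50.4  32. ]
 [651.3  69.5  32. ]
 [636.4  89.4  32. ]
 [675.3  -3.4  32. ]
 [660.5  15.5  32. ]
 [645.9  34.6  32. ]
 [631.3  53.6  32. ]
 [616.4  73.6  32. ]
 [656.1 -20.1  32. ]]
[[646.   34.7]
 [ 14.8 -19.3]
 [ 20.   16. ]] [647.   24.3  25.6] [-52.5  38.7]
[[614.2  73.6  32. ]
 [634.1  89.9  32. ]
 [628.3  55.1  32. ]
 [649.1  71.3  32. ]
 [664.1  52.4  32. ]
 [677.9  35.   32. ]
 [693.5  14.8  32. ]
 [674.   -1.7  32. ]
 [658.4  18.9  32. ]
 [652.  -17.5  32. ]
 [637.9   1.9  32. ]
 [622.9  21.1  32. ]
 [608.7  40.1  32. ]
 [593.5  59.4  32. ]]
corner frame [-102.3  -90.6] 0.5421787750021636
```

View pics/b_t.png

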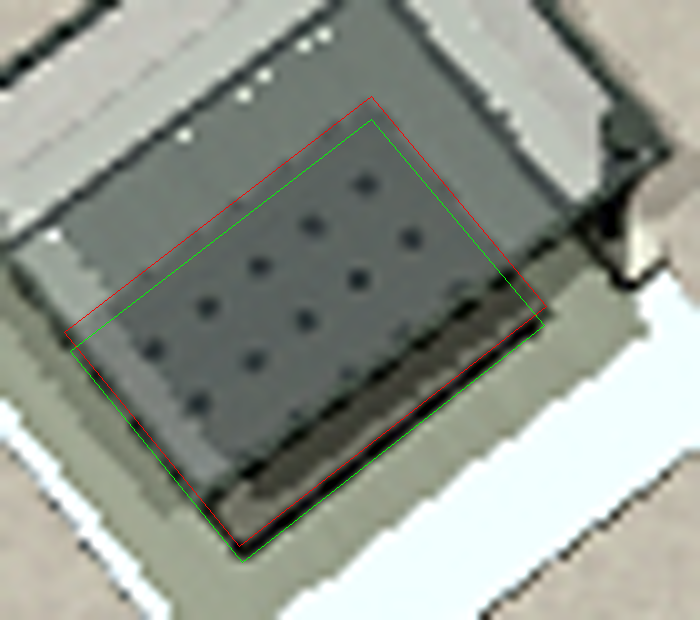

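View pics/b_s.png

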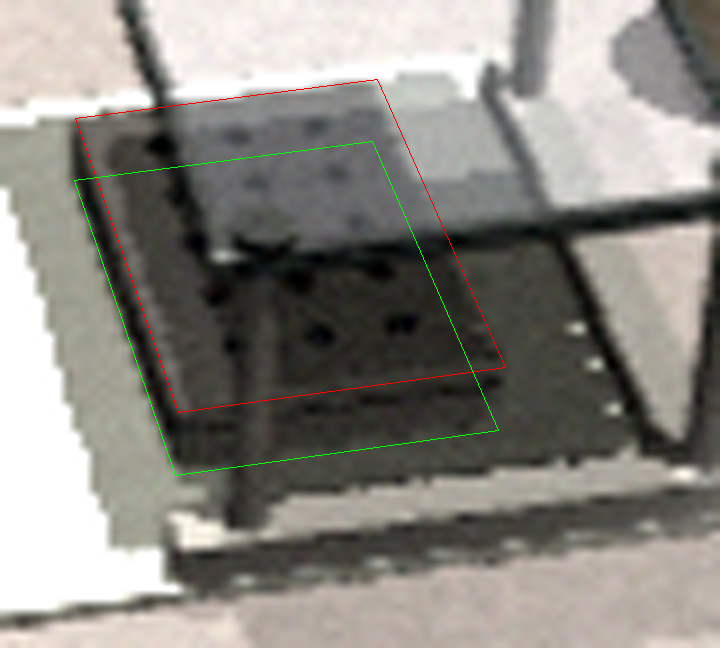

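```bash
cat >> h.py <<'E'
from scipy.spatial.transform import Rotation as Ro
def pose():
    s=state(); return s["eef_pos"],Ro.from_euler("xyz",s["tcp_rot"]).as_matrix(),s
E
python3 - <<'E'
from h import *
np.set_printoptions(precision=3,suppress=True)
p,R,s=pose(); print(s["t"],p);print(R)
print(np.degrees(np.arctan2(R[1,1],R[0,1])), np.degrees(np.arctan2(R[1,2],R[0,2])))
E
```

```text
0.25 [ 223.564 -583.551  214.378]
[[-0.     0.358 -0.934]
 [ 0.    -0.934 -0.358]
 [-1.    -0.    -0.   ]]
-69.0415735070574 -159.04157534175533
```

Emit:
move_arm --pt "0.035 0.025 0.02 0 0 -3 1" --pt "0.08 0.06 0.04 0 0 -6 1" --pt "0.12 0.1 0.05 0 0 -9 1" --pt "0.16 0.13 0.06 0 0 -12 1" --pt "0.2 0.165 0.06 0 0 -15 1" --pt "0.235 0.195 0.06 0 0 -18 1" --pt "0.265 0.22 0.06 0 0 -21 1" --pt "0.275 0.24 0.06 0 0 -21 1" --pt "0.275 0.2535 0.06 0 0 -21 1" --pt "0.275 0.2535 0.06 0 0 -21 1"

```text
t: 1.25
eef_pos: [498.4, -328.8, 274.7]
tcp_rot: [-0.372, 1.57, 2.771]
ft_force: [-0.4, -0.2, 0.3]
opening: 0.999
```

Emit:
move_arm --pt "0 0 0 0 0 0 1" --pt "0 0 0 0 0 0 1"

```text
t: 1.45
eef_pos: [497.8, -331.4, 274.8]
tcp_rot: [1.759, 1.57, -1.385]
ft_force: [0.3, -0.3, 0.6]
opening: 0.999
```

Run:
```python
from h import *
np.set_printoptions(precision=3,suppress=True)
p,R,s=pose(); r=read_camera("wrist"); print(s["t"],p,s["joints"],s["ft_force"]);print(R)
T=np.eye(4);T[:3,:3]=R;T[:3,3]=p; T=T@r["mount"]
import pickle;pickle.dump((r,T),open("w1.pkl","wb"))
cv2.imwrite("pics/w1.png",r["img"]); cv2.imwrite("pics/t1.png",read_camera("top")["img"])
```

```text
1.45 [ 497.828 -331.433  274.768] [-0.698  0.399  1.548 -0.     1.195  0.876] [ 0.285 -0.261  0.608]
[[ 0.    -0.002 -1.   ]
 [-0.    -1.     0.002]
 [-1.     0.    -0.   ]]
```

View pics/w1.png

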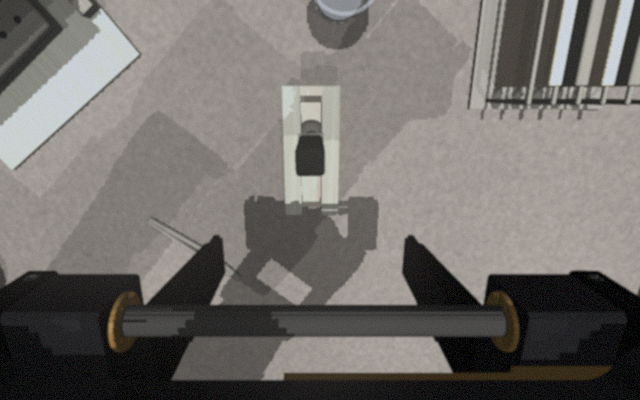

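Run:
```python
from h import *
import pickle
r,T=pickle.load(open("w1.pkl","rb"))
crop(r["img"],260,70,110,150,4,"pics/w1c.png")
```

```text
(no output)
```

View pics/w1c.png

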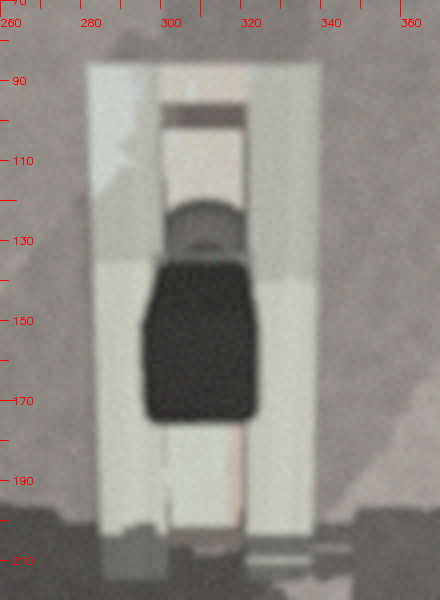

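Run:
```python
from h import *
import pickle
np.set_printoptions(precision=1,suppress=True)
r,T=pickle.load(open("w1.pkl","rb"))
print("handle top",onz(r,[(309,163),(295.3,151),(323.5,151),(296.5,174.5),(322.5,174.5)],190,T))
print("dock",onz(r,[(282,86),(340,86),(285,204),(338.5,203)],38,T))
print("slot",onz(r,[(300.5,102),(321,102),(301.5,200),(320.5,200)],38,T))
print("foot top arc",onz(r,[(310,120)],15.7+12,T))
```

```text
handle top [[ 531.7 -327.1  190. ]
 [ 540.6 -317.1  190. ]
 [ 540.5 -337.7  190. ]
 [ 523.  -317.7  190. ]
 [ 523.  -337.   190. ]]
dock [[ 587.4 -295.8   38. ]
 [ 587.2 -359.7   38. ]
 [ 450.8 -295.7   38. ]
 [ 452.  -360.7   38. ]]
slot [[ 570.3 -316.    38. ]
 [ 570.3 -338.9   38. ]
 [ 455.9 -315.8   38. ]
 [ 455.8 -338.8   38. ]]
foot top arc [[ 549.9 -326.4   27.7]]
```

Emit:
move_arm --pt "0.02 0.004 0 0 0 0 1" --pt "0.035 0.004 -0.02 0 0 0 1" --pt "0.035 0.004 -0.05 0 0 0 1" --pt "0.035 0.004 -0.08 0 0 0 1" --pt "0.035 0.004 -0.105 0 0 0 1" --pt "0.035 0.004 -0.125 0 0 0 1" --pt "0.035 0.004 -0.138 0 0 0 1" --pt "0.035 0.004 -0.144 0 0 0 1" --pt "0.035 0.004 -0.144 0 0 0 1" --pt "0.035 0.004 -0.144 0 0 0 1"

```text
t: 2.55
eef_pos: [533.8, -326.6, 131.5]
tcp_rot: [2.434, 1.569, -0.709]
ft_force: [0.2, 0.4, -0.2]
opening: 1.003
```

Run:
```python
from h import *
p,R,s=pose(); r=read_camera("wrist"); print(s["t"],p,s["ft_force"])
cv2.imwrite("pics/w2.png",r["img"])
```

```text
2.55 [ 533.84794441 -326.57063945  131.53183537] [ 0.17623657  0.40527005 -0.21865687]
```

View pics/w2.png

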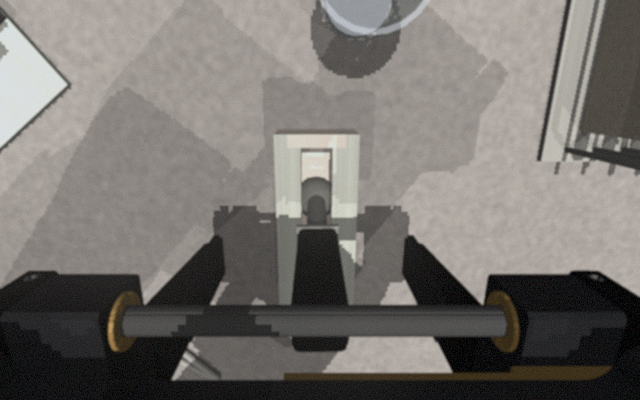

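The handle, at about (318,290), sits centred between the fingers, so I'm closing now.

Emit:
move_arm --pt "0 0 0 0 0 0 -1" --pt "0 0 0 0 0 0 -1" --pt "0 0 0 0 0 0 -1" --pt "0 0 0 0 0 0 -1" --pt "0 0 0 0 0 0 -1" --pt "0 0 0 0 0 0 -1" --pt "0 0 0 0 0 0 -1" --pt "0 0 0 0 0 0 -1"

```text
t: 3.4
eef_pos: [533.6, -326.1, 130.6]
tcp_rot: [0.629, 1.571, -2.513]
ft_force: [0.6, 0.5, 0.6]
opening: 0.386
```

Emit:
move_arm --pt "0 0 0 0 0 0 -1" --pt "0 0 0 0 0 0 -1" --pt "0 0 0 0 0 0 -1" --pt "0 0 0 0 0 0 -1" --pt "0 0 0 0 0 0 -1"

```text
t: 3.9
eef_pos: [533.5, -326.1, 130.5]
tcp_rot: [-0.376, 1.571, 2.765]
ft_force: [-0.0, 0.3, -1.2]
opening: 0.229
```

Emit:
move_arm --pt "-0.002 0 0.001 0 0 0 -1" --pt "-0.012 0 0.001 0 0 0 -1" --pt "-0.027 0 0.001 0 0 0 -1" --pt "-0.042 0 0.001 0 0 0 -1" --pt "-0.057 0 0.001 0 0 0 -1" --pt "-0.072 0 0.001 0 0 0 -1" --pt "-0.087 0 0.001 0 0 0 -1"

```text
t: 4.6
eef_pos: [445.3, -326.1, 131.8]
tcp_rot: [1.535, 1.571, -1.607]
ft_force: [-0.6, -0.7, -1.8]
opening: 0.23
```

Emit:
move_arm --pt "-0.015 0 0 0 0 0 -1" --pt "-0.03 0 0 0 0 0 -1" --pt "-0.045 0 0 0 0 0 -1" --pt "-0.055 0 0 0 0 0 -1" --pt "-0.055 0 0 0 0 0 -1"

```text
t: 5.1
eef_pos: [390.4, -326.2, 131.8]
tcp_rot: [-0.341, 1.57, 2.799]
ft_force: [0.6, 0.2, -2.2]
opening: 0.226
```

Run:
```python
from h import *
p,R,s=pose(); r=read_camera("scene"); print(s["t"],p,s["ft_force"])
crop(r["img"],120,180,190,150,4,"pics/s3.png")
```

```text
5.1 [ 390.41484218 -326.21527469  131.78348641] [ 0.58364388  0.2075767  -2.20225325]
```

View pics/s3.png

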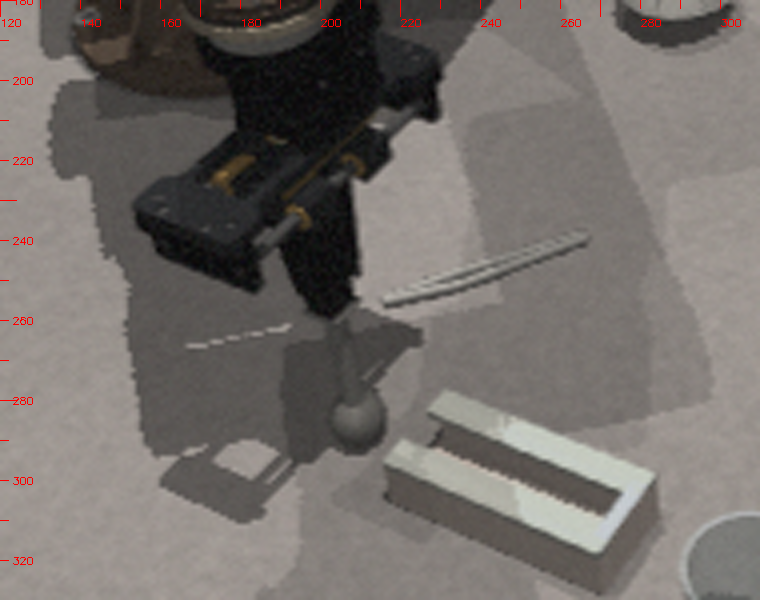

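Run:
```python
from ov import *
print(onz(rs,[(120+358/4-.1,180+418/4-.1)],16.9))
```

```text
[[ 388.84420859 -327.25673472   16.9       ]]
```

Emit:
move_arm --pt "0 0 0.02 0 0 0 -1" --pt "0 0 0.05 0 0 0 -1" --pt "0 0 0.08 0 0 0 -1" --pt "0 0 0.1 0 0 0 -1" --pt "0 0 0.1 0 0 0 -1"

```text
t: 5.65
eef_pos: [392.8, -326.9, 234.0]
tcp_rot: [2.323, 1.566, -0.819]
ft_force: [-0.2, -0.3, -1.7]
opening: 0.228
```

Run:
```python
from h import *
np.set_printoptions(precision=4,suppress=True)
p,R,s=pose(); print(s["joints"],p);print(R)
```

```text
[-0.8234  0.3058  1.8116  0.      1.0192  0.7476] [ 392.7798 -326.8779  233.9533]
[[ 0.0034 -0.0003 -1.    ]
 [-0.0037 -1.      0.0003]
 [-1.      0.0037 -0.0034]]
```

Emit:
move_arm --pt "0.01 0.02 0.02 4 -1.5 0 -1" --pt "0.02 0.05 0.04 8 -3 0 -1" --pt "0.03 0.08 0.06 12 -4.5 0 -1" --pt "0.045 0.11 0.06 16 -6 0 -1" --pt "0.06 0.14 0.06 18.8 -6.8 0 -1" --pt "0.06 0.14 0.06 18.8 -6.8 0 -1" --pt "0.06 0.14 0.06 18.8 -6.8 0 -1"

```text
t: 6.35
eef_pos: [451.6, -186.0, 290.5]
tcp_rot: [-1.913, 1.223, 1.228]
ft_force: [-0.5, 0.4, -1.6]
opening: 0.231
```

Run:
```python
from h import *
np.set_printoptions(precision=4,suppress=True)
p,R,s=pose(); print(s["joints"],p,s["qvel"]);print(repr(R))
```

```text
[-0.7084  0.2526  1.7718  0.3408  1.264   0.7346] [ 451.6015 -186.038   290.5098] [-0.019  -0.0048 -0.0092 -0.0058  0.0039 -0.002 ]
array([[ 0.1145,  0.0189, -0.9932],
       [ 0.3215, -0.9467,  0.0191],
       [-0.94  , -0.3215, -0.1145]])
```

```bash
cat > kin.py <<'E'
import numpy as np
from scipy.optimize import least_squares
from scipy.spatial.transform import Rotation as Ro
C=np.array([[0,-1,0],[0,0,-1],[1,0,0]],float) # columns: toolx=z, tooly=-x, toolz=-y
LO=np.array([-3.1,-.84,.05,-1.13,.06,-2.69]);HI=np.array([3.1,2.19,2.79,4.28,2.93,2.69])
def E(ax,a): return Ro.from_euler(ax,a).as_matrix()
def fk(q,k,s4=1):
    a1,o,h,L1,e,L2,d,dy=k
    R1=E('z',q[0]);Ra=E('y',q[1]+q[2])
    R=R1@Ra@E('z',s4*q[3])@E('y',q[4])
    p=R1@(np.array([a1,o,h])+L1*E('y',q[1])[:,2]+Ra@np.array([e,0,L2]))+R@np.array([0,dy,d])
    return p,R@E('z',q[5])@C
D=[([-1.31061769,.491534,1.55949,0,1.0916957,-.1056236],[223.564,-583.551,214.378]),
([-0.698,.399,1.548,0,1.195,.876],[497.828,-331.433,274.768]),
([-.8234,.3058,1.8116,0,1.0192,.7476],[392.78,-326.88,233.95]),
([-.7084,.2526,1.7718,.3408,1.264,.7346],[451.6015,-186.038,290.51])]
E
python3 - <<'E'
from kin import *
np.set_printoptions(precision=4,suppress=True)
for s4 in (1,-1):
    print(fk(D[3][0],[0]*8,s4)[1])
    f=lambda k: np.r_[np.concatenate([fk(q,k,s4)[0]-p for q,p in D]), (k-np.array([50,60,200,500,0,500,250,0]))*.005]
    r=least_squares(f,[50,60,200,500,0,500,250,0]); print(r.x,np.round(r.fun,2))
E
```

```text
[[ 0.1145  0.0189 -0.9932]
 [ 0.3215 -0.9467  0.0191]
 [-0.94   -0.3215 -0.1144]]
[ -1.7421  66.6295 197.1577 586.8728  42.7566 412.8642 271.6518  -0.6818] [ 0.01  0.07 -0.13 -0.04 -0.07  0.06  0.06  0.    0.08  0.01 -0.   -0.
 -0.26  0.03 -0.01  0.43  0.21 -0.44  0.11 -0.  ]
[[-0.3002  0.2655 -0.9162]
 [-0.1624 -0.9607 -0.2251]
 [-0.94    0.0812  0.3315]]
[-132.5445   87.2874 -641.9131  822.3104  -88.5224  383.3661 -223.8782
  -17.7801] [  7.4  -13.86  -6.05 -11.8   14.44   6.4  -10.48  16.62   8.53  10.02
 -22.65  -8.85  -0.91   0.14  -4.21   1.61  -0.44  -0.58  -2.37  -0.09]
```

```bash
cat >> kin.py <<'E'
K=np.array([-1.7421,66.6295,197.1577,586.8728,42.7566,412.8642,271.6518,-0.6818])
def ik(p,R,q0):
    def f(q):
        pp,RR=fk(q,K); return np.r_[(pp-p)/100,Ro.from_matrix(RR.T@R).as_rotvec()]
    r=least_squares(f,np.clip(q0,LO+.001,HI-.001),bounds=(LO,HI)); return r.x,np.linalg.norm(r.fun)
Cn=np.array([779.,7.5]);TH=np.radians(-53.)
xh=np.array([np.cos(TH),np.sin(TH)]);yh=np.array([-xh[1],xh[0]])
def cw(x,y): return Cn+x*xh+y*yh
R0=np.array([[0,0,-1.],[0,-1,0],[-1,0,0]]) # down, jaw along -Y
def lean(az,phi,yaw=0):
    az=np.radians(az);d=-np.array([np.cos(az),np.sin(az)])
    return Ro.from_rotvec(np.radians(phi)*np.array([d[1],-d[0],0])).as_matrix()@Ro.from_euler('z',yaw,degrees=True).as_matrix()@R0
def tcp(foot,R): return np.asarray(foot,float)-115.0*R[:,0]
E
python3 - <<'E'
from kin import *
np.set_printoptions(precision=2,suppress=True)
q0=np.array(D[3][0])
for name,pts,azs in (("Y",[(-103,-184,25.5),(-103,-116,25.5),(-70,-116,25.5)],(-143,-125,-110,-95,-80)),("X",[(-200,-50,25.5),(-156,-50,25.5)],(127,115,105,90,75,145))):
    for az in azs:
        for phi in (30,36):
            R=lean(az,phi);out=[]
            for x,y,z in pts:
                w=cw(x,y);best=min((ik(tcp([w[0],w[1],z],R),R,q) for q in (q0,np.array([0,.5,1.6,.0,1.0,1.5]),np.array([.3,.5,1.6,-.6,1.0,1.]))),key=lambda t:t[1])
                out.append((best[0],best[1]))
            # clearance at z=123: lateral minus extents
            n=-(yh if name=="Y" else xh); comp=np.dot([np.cos(np.radians(az)),np.sin(np.radians(az))],n)
            print(name,az,phi,"off@123 %.0f"%(97.5*np.tan(np.radians(phi))*comp),[ (o[0],round(o[1],3)) for o in out])
E
```

```text
Y -143 30 off@123 56 [(array([-0.47,  0.43,  2.13,  1.  ,  0.56,  0.24]), np.float64(0.0)), (array([-0.34,  0.47,  2.04,  0.97,  0.53,  0.4 ]), np.float64(0.0)), (array([-0.38,  0.5 ,  1.98,  0.91,  0.57,  0.43]), np.float64(0.0))]
Y -143 36 off@123 71 [(array([-0.54,  0.46,  2.19,  1.24,  0.62, -0.07]), np.float64(0.0)), (array([-0.4 ,  0.49,  2.1 ,  1.25,  0.57,  0.07]), np.float64(0.0)), (array([-0.44,  0.52,  2.04,  1.18,  0.6 ,  0.12]), np.float64(0.0))]
Y -125 30 off@123 54 [(array([-0.51,  0.49,  2.  ,  0.8 ,  0.76,  0.44]), np.float64(0.0)), (array([-0.39,  0.53,  1.91,  0.8 ,  0.75,  0.57]), np.float64(0.0)), (array([-0.42,  0.56,  1.85,  0.77,  0.79,  0.59]), np.float64(0.0))]
Y -125 36 off@123 67 [(array([-0.58,  0.52,  2.04,  0.94,  0.82,  0.25]), np.float64(0.0)), (array([-0.45,  0.55,  1.95,  0.96,  0.79,  0.36]), np.float64(0.0)), (array([-0.48,  0.58,  1.89,  0.92,  0.82,  0.4 ]), np.float64(0.0))]
Y -110 30 off@123 47 [(array([-0.5 ,  0.54,  1.88,  0.67,  0.92,  0.6 ]), np.float64(0.0)), (array([-0.4 ,  0.58,  1.79,  0.68,  0.92,  0.71]), np.float64(0.0)), (array([-0
[... 2449 characters left out ...]
 0.78,  1.41, -0.61,  1.27,  2.23]), np.float64(0.0))]
X 75 30 off@123 35 [(array([ 0.36,  0.78,  1.34, -0.43,  1.36,  2.1 ]), np.float64(0.0)), (array([ 0.31,  0.79,  1.31, -0.45,  1.36,  2.05]), np.float64(0.0))]
X 75 36 off@123 44 [(array([ 0.4 ,  0.84,  1.29, -0.49,  1.45,  2.14]), np.float64(0.0)), (array([ 0.34,  0.85,  1.26, -0.51,  1.44,  2.09]), np.float64(0.0))]
X 145 30 off@123 54 [(array([ 0.37,  0.52,  1.94, -0.89,  0.56,  2.68]), np.float64(0.0)), (array([ 0.29,  0.53,  1.92, -0.89,  0.53,  2.6 ]), np.float64(0.0))]
X 145 36 off@123 67 [(array([ 0.39,  0.53,  1.94, -0.92,  0.59,  2.69]), np.float64(0.107)), (array([ 0.32,  0.54,  1.93, -0.98,  0.55,  2.69]), np.float64(0.082))]
```

```bash
cat > plan.py <<'E'
from kin import *
from h import pose
np.set_printoptions(precision=2,suppress=True)
def plan(foot,R,n=8):
    p,Rc,s=pose(); t=tcp(foot,R)
    rv=np.degrees(Ro.from_matrix(R@Rc.T).as_rotvec()); 
    print("t",s["t"],"dp",np.round(t-p,1),"rotvec",np.round(rv,2),"ang %.1f"%np.linalg.norm(rv),"tcp->",t)
    q=s["joints"]
    for f in np.linspace(0,1,n+1)[1:]:
        Ri=Ro.from_rotvec(np.radians(rv)*f).as_matrix()@Rc
        q,e=ik(p+f*(t-p),Ri,q); print("  q",q,"err %.3f"%e,"foot",p+f*(t-p)+115*Ri[:,0])
E
python3 - <<'E'
from plan import *
w=cw(-103,-192); plan([w[0],w[1],150],lean(-130,33,-53))
E
```

```text
t 6.35 dp [ 71.8 112.3 -44.1] rotvec [ 18.63   6.46 -49.44] ang 53.2 tcp-> [523.42 -73.77 246.45]
  q [-0.69  0.26  1.79  0.38  1.24  0.84] err 0.000 foot [ 476.38 -132.23  178.26]
  q [-0.68  0.26  1.81  0.43  1.22  0.94] err 0.000 foot [ 488.28 -115.74  174.18]
  q [-0.66  0.27  1.83  0.47  1.18  1.04] err 0.000 foot [500.46 -99.65 170.15]
  q [-0.64  0.27  1.85  0.52  1.15  1.14] err 0.000 foot [512.85 -83.97 166.14]
  q [-0.62  0.27  1.87  0.57  1.11  1.23] err 0.000 foot [525.42 -68.73 162.14]
  q [-0.6   0.28  1.9   0.62  1.06  1.32] err 0.000 foot [538.11 -53.95 158.13]
  q [-0.58  0.28  1.92  0.67  1.01  1.41] err 0.000 foot [550.88 -39.64 154.09]
  q [-0.55  0.28  1.94  0.72  0.96  1.5 ] err 0.000 foot [563.68 -25.79 150.  ]
```

Emit:
move_arm --pt "0.01 0.016 -0.006 2.66 0.92 -7.06 -1" --pt "0.02 0.032 -0.012 5.32 1.85 -14.13 -1" --pt "0.031 0.048 -0.019 7.98 2.77 -21.19 -1" --pt "0.041 0.064 -0.025 10.65 3.69 -28.25 -1" --pt "0.051 0.08 -0.031 13.3 4.61 -35.3 -1" --pt "0.062 0.096 -0.038 15.97 5.54 -42.38 -1" --pt "0.072 0.112 -0.044 18.63 6.46 -49.44 -1" --pt "0.072 0.112 -0.044 18.63 6.46 -49.44 -1" --pt "0.072 0.112 -0.044 18.63 6.46 -49.44 -1"

```text
t: 7.25
eef_pos: [523.4, -74.8, 247.3]
tcp_rot: [-1.348, 0.997, 0.871]
ft_force: [0.6, -0.2, -1.3]
opening: 0.233
```

Run:
```python
from plan import *
from h import *
p,R,s=pose(); r=read_camera("wrist"); print(s["t"],p,s["joints"],s["ft_force"], p+115*R[:,0])
T=np.eye(4);T[:3,:3]=R;T[:3,3]=p; T=T@r["mount"]
import pickle;pickle.dump((r,T),open("w4.pkl","wb"))
cv2.imwrite("pics/w4.png",r["img"]);
w=cw(-103,-186); plan([w[0],w[1],25.5],lean(-130,33,-53),4)
```

```text
7.25 [523.39 -74.77 247.34] [-0.55  0.28  1.94  0.72  0.96  1.5 ] [ 0.55 -0.21 -1.27] [563.63 -27.   150.78]
t 7.3 dp [   4.6    4.9 -125.7] rotvec [ 0.17  0.07 -0.06] ang 0.2 tcp-> [528.21 -70.16 121.95]
  q [-0.55  0.33  1.98  0.76  0.9   1.44] err 0.000 foot [565.03 -26.03 119.68]
  q [-0.55  0.37  2.01  0.81  0.84  1.37] err 0.000 foot [566.17 -24.75  88.29]
  q [-0.55  0.43  2.04  0.87  0.78  1.28] err 0.000 foot [567.32 -23.46  56.89]
  q [-0.54  0.48  2.07  0.93  0.73  1.19] err 0.000 foot [568.47 -22.18  25.5 ]
```

View pics/w4.png

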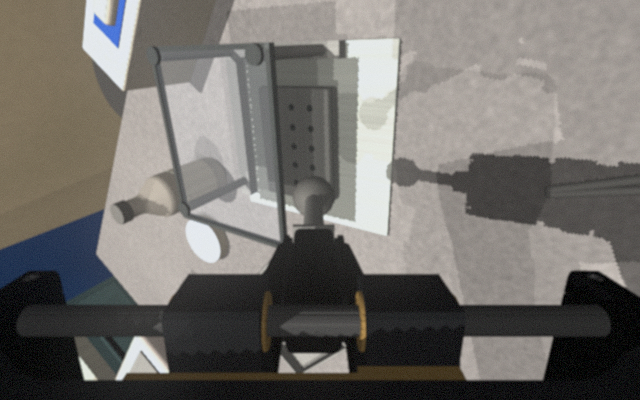

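Run:
```python
from plan import *
from h import *
import pickle
r,T=pickle.load(open("w4.pkl","rb"))
p,R,s=pose()
print("ball proj",proj(r,p+115*R[:,0],T))
print("plate",onz(r,[(400.5,38),(388.5,236)],6,T), "expect",cw(-210,-210),cw(12,-210),cw(-210,12))
print("shield near",onz(r,[(286,243)],131,T),cw(-183,-143))
e=np.clip((r["img"].astype(float)-40)*2,0,255).astype(np.uint8)
crop(e,235,30,175,220,4,"pics/w4c.png")
```

```text
ball proj [[315.14 193.53]]
plate [[ 622.28 -129.6     6.  ]
 [ 484.96   51.84    6.  ]] expect [484.91  48.83] [ 618.51 -128.46] [662.2  182.44]
shield near [[559.92  62.17 131.  ]] [554.66  67.59]
```

View pics/w4c.png

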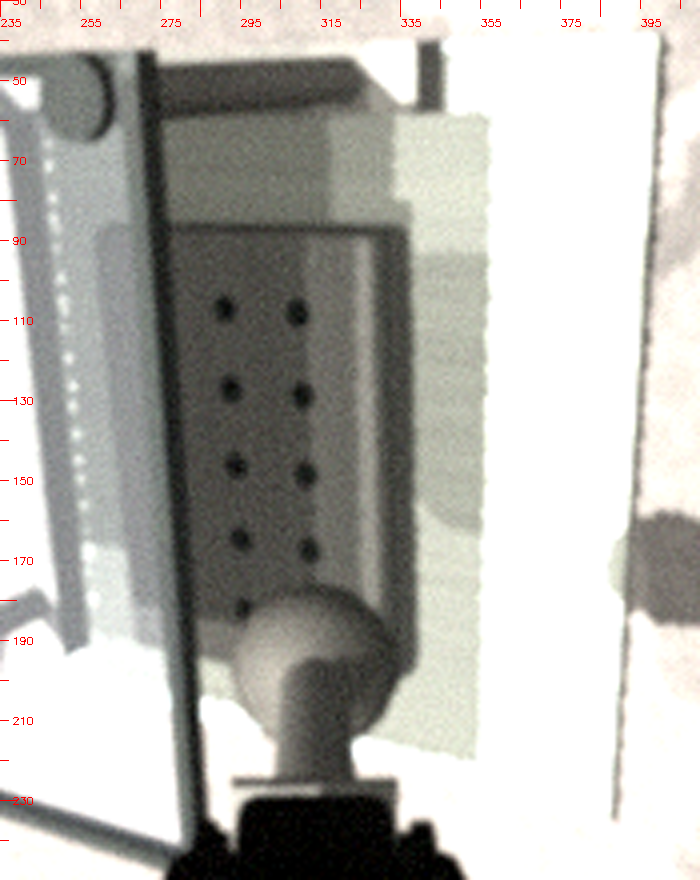

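Run:
```python
from plan import *
from h import *
import pickle
r,T=pickle.load(open("w4.pkl","rb"))
def cf(P): 
    d=P[:,:2]-Cn; return np.c_[d@xh,d@yh]
g=lambda L,z: cf(onz(r,np.array(L)/4.+[235,30]-.4,z,T))
print("short fence base (x=0?)",g([(180,115),(280,110),(330,108)],6),g([(180,62),(340,58)],22))
print("long fence base (y=0?)",g([(66,640),(88,640),(45,400),(62,400)],6),g([(66,640),(88,640),(45,400),(62,400)],22))
h=g([(224,308),(298,313),(231,391),(302,395),(236,466),(306,474),(241,540),(309,550)],32); print("holes",h)
print("box edges top z32: far end",g([(200,229),(370,229)],32),"near-long top",g([(375,300),(380,500)],32),"bottom z6",g([(410,300),(414,500)],6),g([(405,229)],6))
```

```text
short fence base (x=0?) [[  -2.85  -55.13]
 [  -1.7   -92.12]
 [  -1.29 -109.44]] [[  12.24  -68.52]
 [  12.   -122.83]]
long fence base (y=0?) [[-192.36   17.22]
 [-190.16    5.8 ]
 [ -98.02   14.18]
 [ -97.25    6.  ]] [[-183.5     2.02]
 [-181.39   -8.92]
 [ -93.19   -0.88]
 [ -92.45   -8.72]]
holes [[ -55.29  -86.42]
 [ -55.12 -112.68]
 [ -80.12  -87.25]
 [ -78.97 -113.03]
 [-103.64  -87.53]
 [-103.01 -113.43]
 [-127.87  -87.84]
 [-127.27 -113.53]]
box edges top z32: far end [[ -32.87  -79.37]
 [ -31.   -137.17]] near-long top [[ -49.96 -138.42]
 [-107.76 -139.11]] bottom z6 [[ -54.13 -135.39]
 [-115.29 -136.47]] [[ -34.06 -133.86]]
```

Emit:
move_arm --pt "0.002 0.001 -0.02 0 0 0 -1" --pt "0.003 0.002 -0.05 0 0 0 -1" --pt "0.005 0.002 -0.08 0 0 0 -1" --pt "0.006 0.003 -0.105 0 0 0 -1" --pt "0.006 0.003 -0.12 0 0 0 -1" --pt "0.006 0.003 -0.126 0 0 0 -1" --pt "0.006 0.003 -0.126 0 0 0 -1"

```text
t: 8.0
eef_pos: [529.7, -71.8, 121.4]
tcp_rot: [-1.346, 0.995, 0.87]
ft_force: [-0.1, -0.8, -1.5]
opening: 0.229
```

```bash
cat > look.py <<'E'
from plan import *
from h import *
import sys,pickle
def cf(P):
    P=np.atleast_2d(P); d=P[:,:2]-Cn; return np.c_[d@xh,d@yh]
def status():
    p,R,s=pose(); f=p+115*R[:,0]
    print("t %.2f"%s["t"],"foot cf",cf(f)[0],"z %.1f"%f[2],"F",s["ft_force"],"F along x,y %.2f %.2f"%(s["ft_force"][:2]@xh,s["ft_force"][:2]@yh),"M",s["moment"],"op %.3f"%s["opening"])
def snap(n,names=("wrist","scene","top")):
    p,R,s=pose(); T0=np.eye(4);T0[:3,:3]=R;T0[:3,3]=p
    for c in names:
        r=read_camera(c); pickle.dump((r,T0@r["mount"] if c=="wrist" else r["cam_to_world"]),open(f"{n}_{c}.pkl","wb"))
        cv2.imwrite(f"pics/{n}_{c}.png",r["img"])
E
python3 - <<'E'
from look import *
status(); snap("a",("scene",)); 
r,T=pickle.load(open("a_scene.pkl","rb")); crop(r["img"],250,160,180,120,4,"pics/a_s.png")
E
```

```text
t 8.00 foot cf [-100.62 -185.86] z 24.9 F [-0.12 -0.81 -1.5 ] F along x,y 0.57 -0.58 M [-0.29  0.26  0.06] op 0.229
```

View pics/a_s.png

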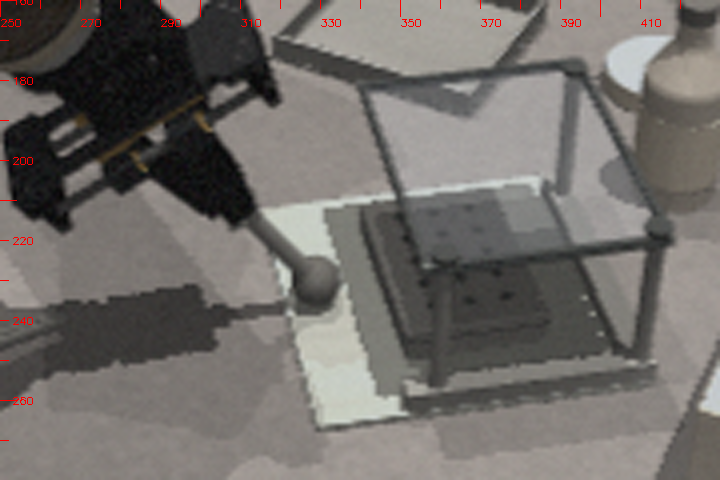

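Emit:
move_arm --pt "0.008 0.006 0 0 0 0 -1" --pt "0.016 0.012 0 0 0 0 -1" --pt "0.02 0.015 0 0 0 0 -1" --pt "0.0232 0.0174 0 0 0 0 -1" --pt "0.0264 0.0198 0 0 0 0 -1" --pt "0.0296 0.0222 0 0 0 0 -1" --pt "0.0328 0.0246 0 0 0 0 -1" --pt "0.036 0.027 0 0 0 0 -1" --pt "0.0392 0.0294 0 0 0 0 -1" --pt "0.0424 0.0318 0 0 0 0 -1"

```text
t: 9.05
eef_pos: [572.2, -39.2, 121.7]
tcp_rot: [-1.346, 0.995, 0.869]
ft_force: [-1.8, -0.4, -0.8]
opening: 0.232
```

Run:
```python
from look import *
status(); snap("b",("wrist","top"))
r,T=pickle.load(open("b_top.pkl","rb")); crop(cv2.convertScaleAbs(r["img"],alpha=2,beta=-80),265,105,100,100,6,"pics/b_tc.png")
```

```text
t 9.05 foot cf [-101.03 -132.2 ] z 25.2 F [-1.78 -0.41 -0.82] F along x,y -0.74 -1.67 M [-0.46  0.67  0.11] op 0.232
```

View pics/b_wrist.png

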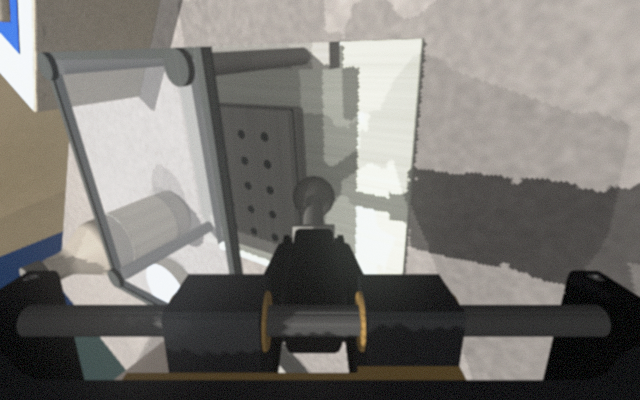

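View pics/b_tc.png

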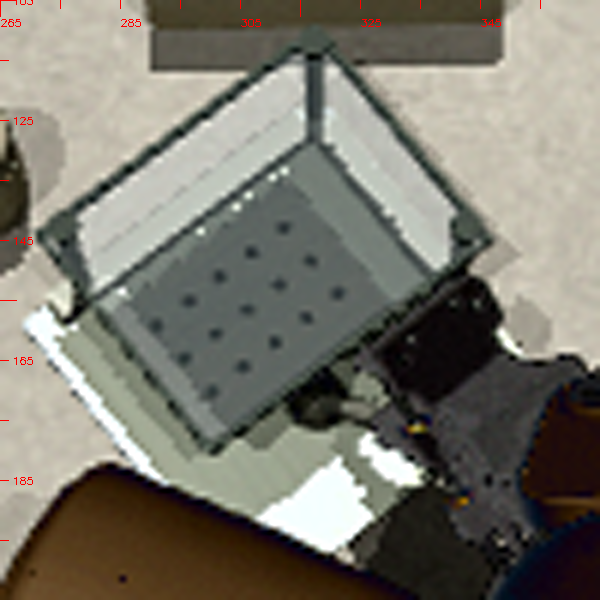

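```bash
cat >> look.py <<'E'
def holes(pts,cam,z=32,s=6,off=(265,105)):
    r,T=pickle.load(open(cam,"rb")); H=np.array(pts)/s+np.array(off)-.45
    P=onz(r,H,z,T); n=len(H)//3
    i=np.tile(np.arange(2,2-n,-1),3);j=np.repeat([1,0,-1],n)
    sol,res,_,_=np.linalg.lstsq(np.c_[np.ones(len(H)),i,j],P[:,:2],rcond=None)
    th=np.degrees(np.arctan2(sol[1,1],sol[1,0]))
    th2=np.degrees(np.arctan2(-sol[2,0],sol[2,1]))
    print("box cf",cf(sol[0])[0],"yaw rel %.2f %.2f"%(th+53,th2+53),"pitch",np.linalg.norm(sol[1:],axis=1),"res",res)
E
python3 - <<'E'
from look import *
holes([(284,228),(251,253),(220,277),(188,301),(156,326),(311,261),(279,285),(247,310),(215,334),(184,358),(338,293),(306,318),(275,343),(243,367),(211,392)],"b_top.pkl")
E
```

```text
box cf [-101.83  -64.82] yaw rel 0.39 0.81 pitch [24.15 26.03] res [0.66 0.76]
```

Emit:
move_arm --pt "0.0032 0.0024 0 0 0 0 -1" --pt "0.0064 0.0048 0 0 0 0 -1" --pt "0.0088 0.0066 0 0 0 0 -1" --pt "0.0088 0.0066 0 0 0 0 -1"

```text
t: 9.55
eef_pos: [581.1, -32.4, 121.6]
tcp_rot: [-1.346, 0.995, 0.87]
ft_force: [0.6, 0.1, -1.6]
opening: 0.23
```

```bash
python3 -c "
from look import *
status()"
```

```text
t 9.55 foot cf [-101.12 -121.06] z 25.2 F [ 0.58  0.15 -1.64] F along x,y 0.23 0.55 M [-0.32  0.39 -0.05] op 0.230
```

Emit:
move_arm --pt "0.0016 0.0012 0 0 0 0 -1" --pt "0.0016 0.0012 0 0 0 0 -1"

```text
t: 9.75
eef_pos: [582.5, -31.4, 121.7]
tcp_rot: [-1.346, 0.995, 0.87]
ft_force: [-0.2, -0.5, -1.6]
opening: 0.229
```

```bash
python3 -c "
from look import *
status()"
```

```text
t 9.75 foot cf [-101.07 -119.35] z 25.2 F [-0.17 -0.46 -1.63] F along x,y 0.26 -0.41 M [-0.42  0.47  0.09] op 0.229
```

Emit:
move_arm --pt "0.0012 0.0009 0 0 0 0 -1" --pt "0.0024 0.0018 0 0 0 0 -1" --pt "0.0024 0.0018 0 0 0 0 -1"

```text
t: 10.05
eef_pos: [584.9, -29.7, 121.7]
tcp_rot: [-1.346, 0.995, 0.869]
ft_force: [-0.7, 0.1, -1.7]
opening: 0.227
```

```bash
python3 -c "
from look import *
status(); snap('c',('top',))
r,T=pickle.load(open('c_top.pkl','rb')); crop(cv2.convertScaleAbs(r['img'],alpha=2,beta=-80),265,105,100,100,6,'pics/c_tc.png')"
```

```text
t 10.05 foot cf [-101.02 -116.38] z 25.2 F [-0.69  0.06 -1.7 ] F along x,y -0.46 -0.51 M [-0.46  0.56  0.05] op 0.227
```

View pics/c_tc.png

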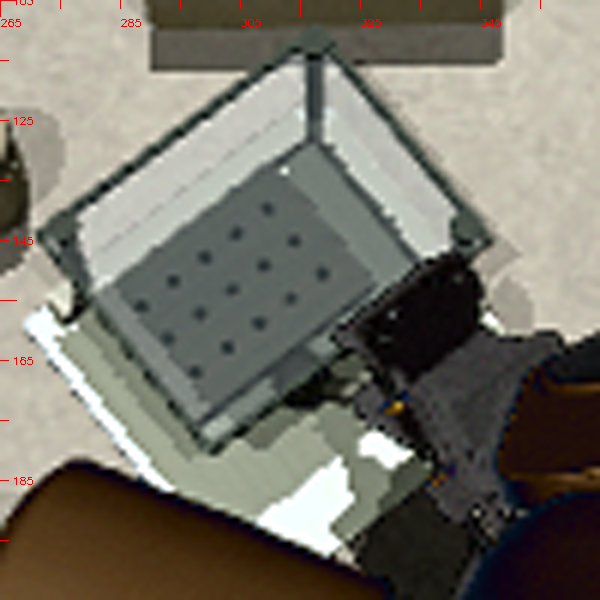

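Run:
```python
from look import *
holes([(268,210),(237,234),(205,258),(173,282),(141,306),(294,241),(264,265),(232,290),(200,314),(169,338),(323,274),(291,299),(260,324),(228,348),(196,372)],"c_top.pkl")
```

```text
box cf [-101.55  -49.8 ] yaw rel 0.37 0.90 pitch [24.03 26.05] res [2.06 0.96]
```

Emit:
move_arm --pt "0.0012 0.0009 0 0 0 0 -1" --pt "0.0016 0.0012 0 0 0 0 -1" --pt "0.0016 0.0012 0 0 0 0 -1"

```text
t: 10.4
eef_pos: [585.6, -28.4, 121.6]
tcp_rot: [-1.345, 0.996, 0.872]
ft_force: [-8.8, -2.6, 2.6]
opening: 0.233
```

```bash
python3 -c "
from look import *
status()"
```

```text
t 10.40 foot cf [-101.75 -115.17] z 25.0 F [-8.76 -2.63  2.64] F along x,y -3.17 -8.58 M [-0.62  1.78  0.62] op 0.233
```

Emit:
move_arm --pt "-0.008 -0.006 0 0 0 0 -1" --pt "-0.032 -0.024 0 0 0 0 -1" --pt "-0.052 -0.039 0 0 0 0 -1" --pt "-0.064 -0.048 0.03 0 0 0 -1" --pt "-0.07 -0.052 0.07 0 0 0 -1" --pt "-0.07 -0.052 0.11 0 0 0 -1" --pt "-0.07 -0.052 0.15 0 0 0 -1" --pt "-0.07 -0.052 0.18 0 0 0 -1" --pt "-0.07 -0.052 0.18 0 0 0 -1"

```text
t: 11.3
eef_pos: [517.1, -81.2, 305.6]
tcp_rot: [-1.359, 0.994, 0.858]
ft_force: [0.2, 0.3, -1.4]
opening: 0.228
```

Run:
```python
from look import *
status(); snap('d',('top',))
r,T=pickle.load(open('d_top.pkl','rb')); crop(cv2.convertScaleAbs(r['img'],alpha=2,beta=-80),265,105,100,100,6,'pics/d_tc.png')
w=cw(-222,-50); plan([w[0],w[1],205],lean(115,33,37),10)
```

```text
t 11.30 foot cf [-100.04 -201.24] z 209.2 F [ 0.2   0.33 -1.4 ] F along x,y -0.14 0.35 M [-0.31  0.4  -0.06] op 0.228
t 11.35 dp [ 62.6 292.3  -1.7] rotvec [-70.81   9.65  83.46] ang 109.9 tcp-> [579.   211.47 301.45]
  q [-0.46  0.2   1.84  0.53  1.06  1.61] err 0.000 foot [555.28 -10.98 200.47]
  q [-0.34  0.21  1.8   0.4   1.04  1.64] err 0.000 foot [554.46   9.48 195.31]
  q [-0.23  0.22  1.77  0.26  1.04  1.67] err 0.000 foot [554.96  28.46 191.44]
  q [-0.11  0.24  1.73  0.12  1.06  1.7 ] err 0.000 foot [556.99  46.35 188.99]
  q [ 0.01  0.26  1.69 -0.02  1.08  1.72] err 0.000 foot [560.69  63.55 188.05]
  q [ 0.12  0.29  1.65 -0.15  1.11  1.73] err 0.000 foot [566.18  80.51 188.65]
  q [ 0.22  0.33  1.61 -0.27  1.15  1.73] err 0.000 foot [573.47  97.67 190.75]
  q [ 0.31  0.37  1.58 -0.39  1.19  1.71] err 0.000 foot [582.53 115.49 194.27]
  q [ 0.4   0.41  1.54 -0.5   1.23  1.67] err 0.000 foot [593.25 134.37 199.08]
  q [ 0.48  0.45  1.51 -0.61  1.27  1.62] err 0.000 foot [605.47 154.71 205.  ]
```

View pics/d_tc.png

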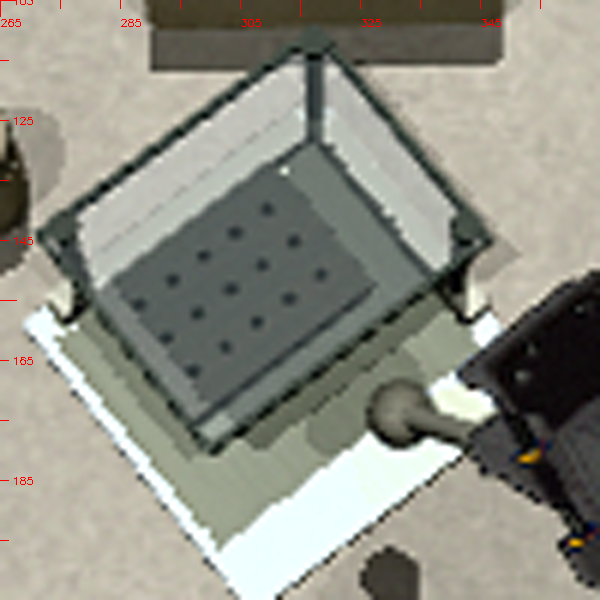

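Emit:
move_arm --pt "0.0045 0.0209 0 -5.06 0.69 5.96 -1" --pt "0.009 0.0418 0 -10.12 1.38 11.92 -1" --pt "0.0134 0.0626 0 -15.17 2.07 17.88 -1" --pt "0.018 0.0835 0 -20.23 2.76 23.85 -1" --pt "0.0224 0.1044 0 -25.29 3.45 29.81 -1" --pt "0.027 0.1253 0 -30.35 4.14 35.77 -1" --pt "0.0313 0.1462 0 -35.4 4.83 41.73 -1" --pt "0.0358 0.167 0 -40.46 5.51 47.69 -1" --pt "0.04 0.188 0 -45.52 6.2 53.65 -1" --pt "0.0447 0.2088 0 -50.58 6.89 59.6 -1"

```text
t: 12.35
eef_pos: [560.7, 129.2, 299.8]
tcp_rot: [1.808, 1.297, -1.141]
ft_force: [0.6, 1.2, -1.6]
opening: 0.234
```

Run:
```python
from look import *
status()
w=cw(-222,-48); plan([w[0],w[1],205],lean(115,33,37),4)
```

```text
t 12.35 foot cf [-198.12 -107.78] z 189.1 F [ 0.55  1.21 -1.56] F along x,y -0.63 1.17 M [ 0.26  0.15 -0.01] op 0.234
t 12.35 dp [19.9 83.5  1.6] rotvec [-19.88   2.48  23.76] ang 31.1 tcp-> [580.59 212.68 301.45]
  q [ 0.3   0.36  1.58 -0.38  1.19  1.71] err 0.000 foot [580.83 113.7  192.19]
  q [ 0.37  0.39  1.55 -0.46  1.22  1.69] err 0.000 foot [588.81 127.06 195.9 ]
  q [ 0.43  0.42  1.53 -0.53  1.25  1.66] err 0.000 foot [597.58 141.09 200.19]
  q [ 0.48  0.45  1.51 -0.61  1.27  1.62] err 0.000 foot [607.06 155.91 205.  ]
```

Emit:
move_arm --pt "0.005 0.02 0 -5 0.6 6 -1" --pt "0.01 0.04 0 -10 1.25 12 -1" --pt "0.015 0.06 0 -15 1.87 18 -1" --pt "0.02 0.082 0.002 -19.9 2.5 23.8 -1" --pt "0.02 0.082 0.002 -19.9 2.5 23.8 -1" --pt "0.02 0.082 0.002 -19.9 2.5 23.8 -1"

```text
t: 12.95
eef_pos: [580.4, 210.6, 301.5]
tcp_rot: [1.364, 0.999, -1.135]
ft_force: [0.2, -0.6, -1.1]
opening: 0.23
```

Run:
```python
from look import *
status(); snap('e',('wrist',))
r,T=pickle.load(open('e_wrist.pkl','rb')); p,R,s=pose()
print(proj(r,p+115*R[:,0],T), R[:,2])
w=cw(-216,-48); plan([w[0],w[1],25.5],lean(115,33,37),4)
```

```text
t 12.95 foot cf [-220.86  -49.35] z 204.8 F [ 0.24 -0.64 -1.09] F along x,y 0.65 -0.19 M [0.41 0.17 0.01] op 0.230
[[314.41 196.55]] [-0.82 -0.57  0.11]
t 13.0 dp [   3.5   -2.  -180.3] rotvec [-0.28  0.03  0.25] ang 0.4 tcp-> [584.2  207.88 121.95]
  q [ 0.48  0.49  1.57 -0.62  1.19  1.68] err 0.000 foot [607.88 152.86 160.53]
  q [ 0.48  0.53  1.62 -0.65  1.11  1.74] err 0.000 foot [608.81 152.28 115.52]
  q [ 0.48  0.59  1.66 -0.68  1.04  1.8 ] err 0.000 foot [609.74 151.7   70.51]
  q [ 0.47  0.65  1.69 -0.72  0.97  1.87] err 0.000 foot [610.67 151.12  25.5 ]
```

View pics/e_wrist.png

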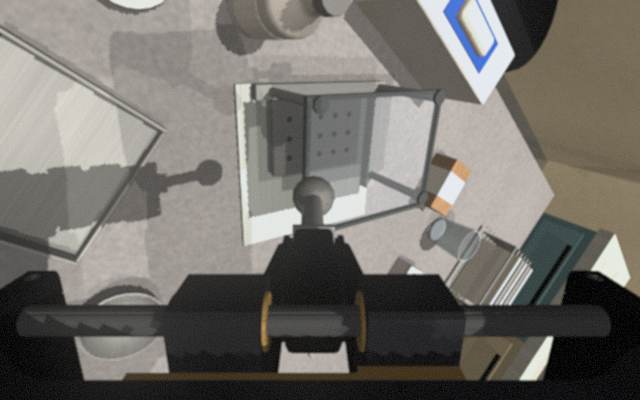

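Emit:
move_arm --pt "0.001 0 -0.03 0 0 0 -1" --pt "0.002 -0.001 -0.07 0 0 0 -1" --pt "0.003 -0.002 -0.11 0 0 0 -1" --pt "0.003 -0.002 -0.145 0 0 0 -1" --pt "0.003 -0.002 -0.165 0 0 0 -1" --pt "0.003 -0.002 -0.176 0 0 0 -1" --pt "0.003 -0.002 -0.18 0 0 0 -1" --pt "0.003 -0.002 -0.18 0 0 0 -1"

```text
t: 13.8
eef_pos: [584.3, 207.8, 124.1]
tcp_rot: [1.371, 0.998, -1.131]
ft_force: [0.5, 0.6, -1.7]
opening: 0.229
```

Run:
```python
from look import *
status(); snap('f',('scene','wrist'))
r,T=pickle.load(open('f_scene.pkl','rb')); crop(r['img'],270,120,160,140,5,'pics/f_s.png')
```

```text
t 13.80 foot cf [-216.05  -47.67] z 27.4 F [ 0.49  0.59 -1.72] F along x,y -0.18 0.75 M [ 0.48  0.22 -0.01] op 0.229
```

View pics/f_s.png

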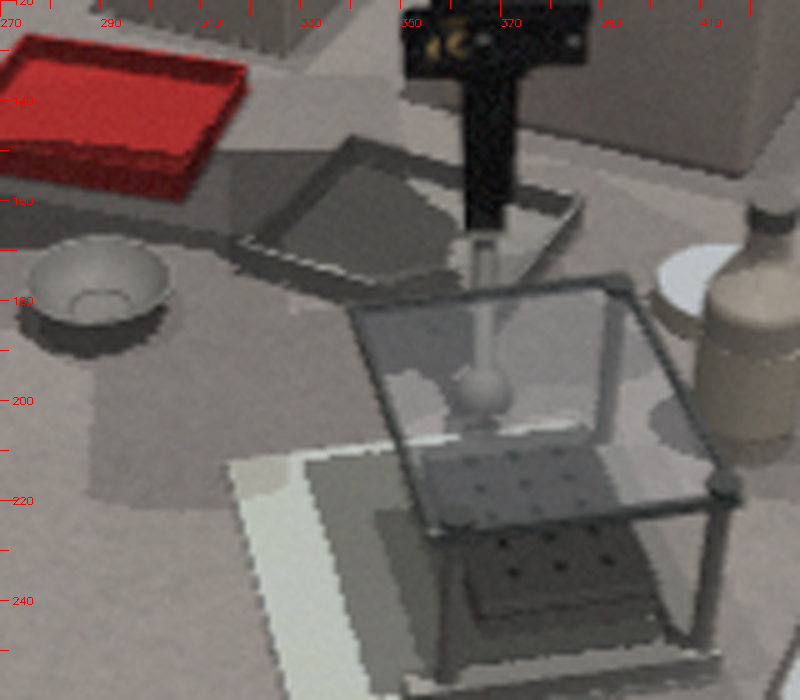

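View pics/f_wrist.png

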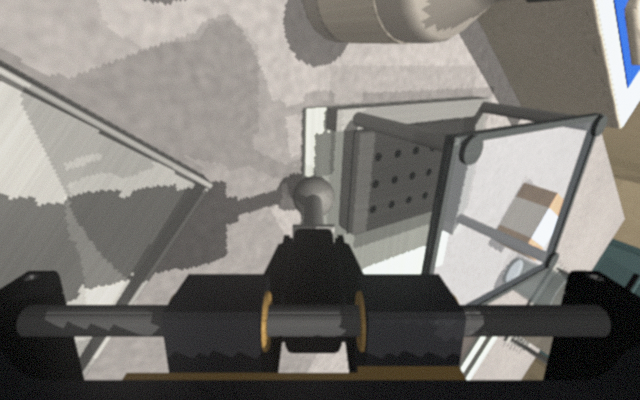

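Emit:
move_arm --pt "0.004 -0.0053 -0.001 0 0 0 -1" --pt "0.009 -0.012 -0.002 0 0 0 -1" --pt "0.012 -0.016 -0.002 0 0 0 -1" --pt "0.014 -0.0186 -0.002 0 0 0 -1" --pt "0.016 -0.0213 -0.002 0 0 0 -1" --pt "0.018 -0.024 -0.002 0 0 0 -1" --pt "0.02 -0.0266 -0.002 0 0 0 -1" --pt "0.022 -0.0293 -0.002 0 0 0 -1" --pt "0.024 -0.032 -0.002 0 0 0 -1" --pt "0.026 -0.0346 -0.002 0 0 0 -1"

```text
t: 14.9
eef_pos: [610.2, 173.5, 121.7]
tcp_rot: [1.37, 0.997, -1.13]
ft_force: [-1.8, 2.3, 0.4]
opening: 0.23
```

Run:
```python
from look import *
status(); snap('g',('top','wrist'))
r,T=pickle.load(open('g_top.pkl','rb')); crop(cv2.convertScaleAbs(r['img'],alpha=2,beta=-80),265,105,100,100,6,'pics/g_tc.png')
```

```text
t 14.90 foot cf [-173.07  -47.6 ] z 25.1 F [-1.76  2.32  0.41] F along x,y -2.92 -0.01 M [ 0.73  0.52 -0.12] op 0.230
```

View pics/g_tc.png

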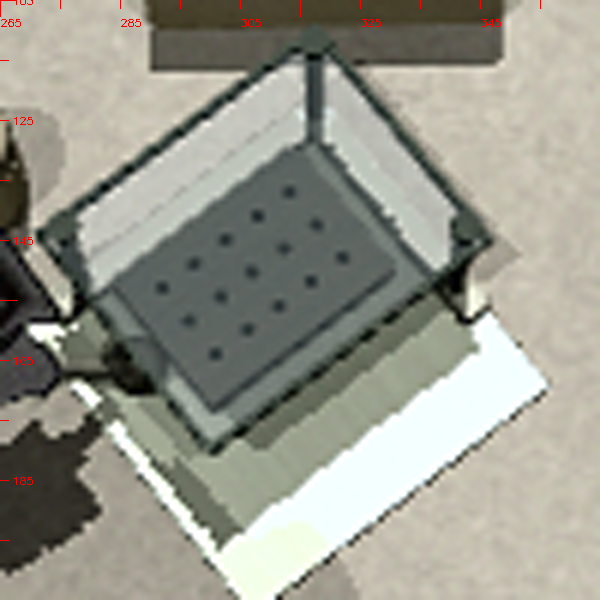

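View pics/g_wrist.png

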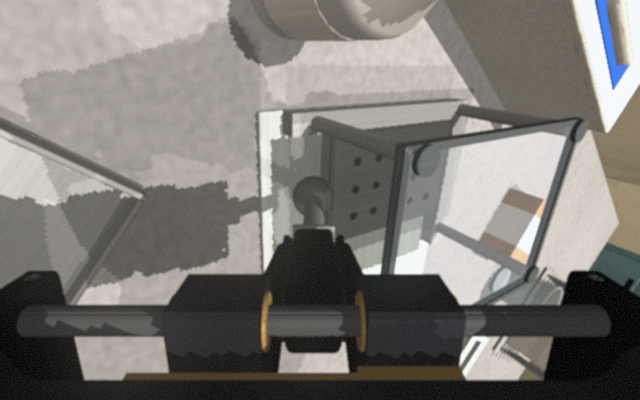

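Emit:
move_arm --pt "0.002 -0.0027 0 0 0 0 -1" --pt "0.004 -0.0053 0 0 0 0 -1" --pt "0.006 -0.008 0 0 0 0 -1" --pt "0.0072 -0.0096 0 0 0 0 -1" --pt "0.0072 -0.0096 0 0 0 0 -1"

```text
t: 15.5
eef_pos: [617.5, 163.7, 121.6]
tcp_rot: [1.37, 0.997, -1.131]
ft_force: [-0.4, 0.8, -2.2]
opening: 0.234
```

Run:
```python
from look import *
holes([(290,192),(258,216),(226,240),(194,264),(162,288),(317,225),(285,248),(253,272),(221,296),(189,321),(343,258),(311,282),(280,306),(248,330),(216,354)],"g_top.pkl")
status()
```

```text
box cf [-85.13 -48.93] yaw rel -0.17 -0.06 pitch [24.11 26.01] res [0.8  0.48]
t 15.50 foot cf [-160.86  -47.76] z 25.0 F [-0.41  0.79 -2.23] F along x,y -0.87 0.15 M [0.5  0.23 0.06] op 0.234
```

Emit:
move_arm --pt "0.0006 -0.0008 0 0 0 0 -1" --pt "0.0012 -0.0016 0 0 0 0 -1" --pt "0.0012 -0.0016 0 0 0 0 -1"

```text
t: 15.8
eef_pos: [618.5, 162.4, 121.6]
tcp_rot: [1.37, 0.997, -1.131]
ft_force: [-0.6, 1.3, -0.8]
opening: 0.23
```

Emit:
move_arm --pt "0.0006 -0.0008 0 0 0 0 -1" --pt "0.0006 -0.0008 0 0 0 0 -1"

```text
t: 16.0
eef_pos: [618.8, 162.0, 121.7]
tcp_rot: [1.37, 0.998, -1.13]
ft_force: [-3.1, 4.0, -0.1]
opening: 0.232
```

Emit:
move_arm --pt "0.0006 -0.0008 0 0 0 0 -1" --pt "0.0006 -0.0008 0 0 0 0 -1"

```text
t: 16.2
eef_pos: [619.2, 161.8, 121.7]
tcp_rot: [1.371, 0.999, -1.13]
ft_force: [-6.0, 8.2, 3.2]
opening: 0.228
```

Run:
```python
from look import *
status()
```

```text
t 16.20 foot cf [-158.51  -47.42] z 25.0 F [-5.95  8.24  3.23] F along x,y -10.16 0.20 M [ 1.82  1.47 -0.39] op 0.228
```

Emit:
move_arm --pt "-0.003 0.004 0 0 0 0 -1" --pt "-0.015 0.02 0 0 0 0 -1" --pt "-0.03 0.04 0 0 0 0 -1" --pt "-0.039 0.052 0.02 0 0 0 -1" --pt "-0.042 0.056 0.06 0 0 0 -1" --pt "-0.042 0.056 0.1 0 0 0 -1" --pt "-0.042 0.056 0.14 0 0 0 -1" --pt "-0.042 0.056 0.17 0 0 0 -1" --pt "-0.042 0.056 0.17 0 0 0 -1"

```text
t: 17.1
eef_pos: [578.6, 217.2, 296.2]
tcp_rot: [1.383, 0.997, -1.12]
ft_force: [-0.1, -0.1, -1.7]
opening: 0.229
```

Run:
```python
from look import *
status(); snap('i',('top','wrist','scene'))
r,T=pickle.load(open('i_top.pkl','rb')); crop(cv2.convertScaleAbs(r['img'],alpha=2,beta=-80),270,115,80,75,10,'pics/i_tc.png')
r,T=pickle.load(open('i_wrist.pkl','rb')); crop(cv2.convertScaleAbs(r['img'],alpha=1.6,beta=-40),220,70,230,170,3,'pics/i_wc.png')
r,T=pickle.load(open('i_scene.pkl','rb')); crop(cv2.convertScaleAbs(r['img'],alpha=1.6,beta=-40),315,165,110,100,7,'pics/i_sc.png')
```

```text
t 17.10 foot cf [-226.76  -45.91] z 199.6 F [-0.15 -0.13 -1.68] F along x,y 0.01 -0.20 M [0.43 0.2  0.02] op 0.229
```

View pics/i_tc.png

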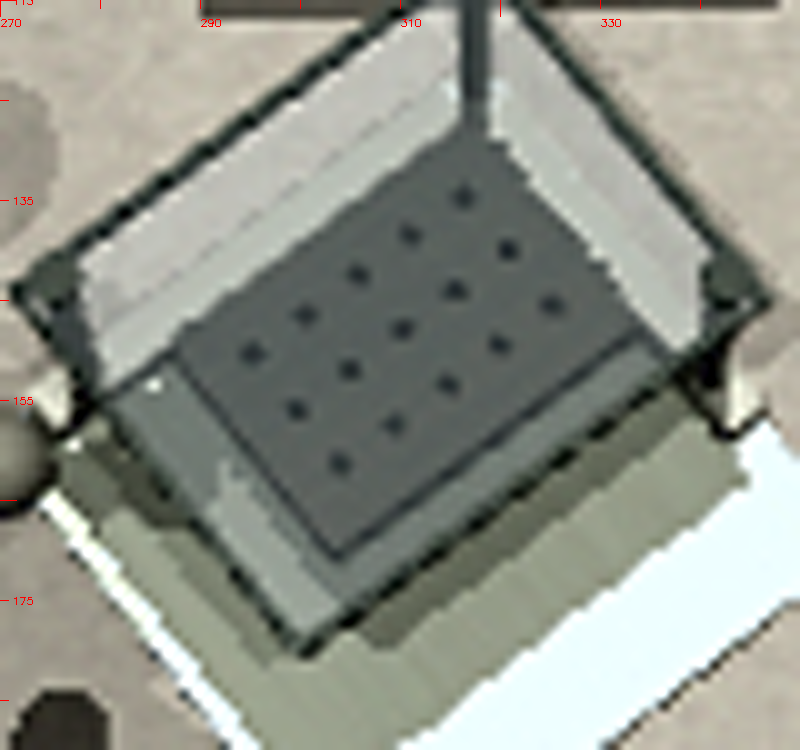

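View pics/i_wc.png

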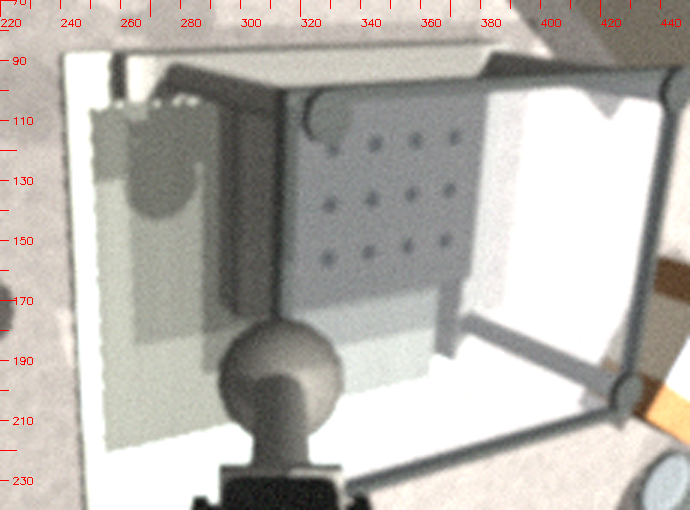

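View pics/i_sc.png

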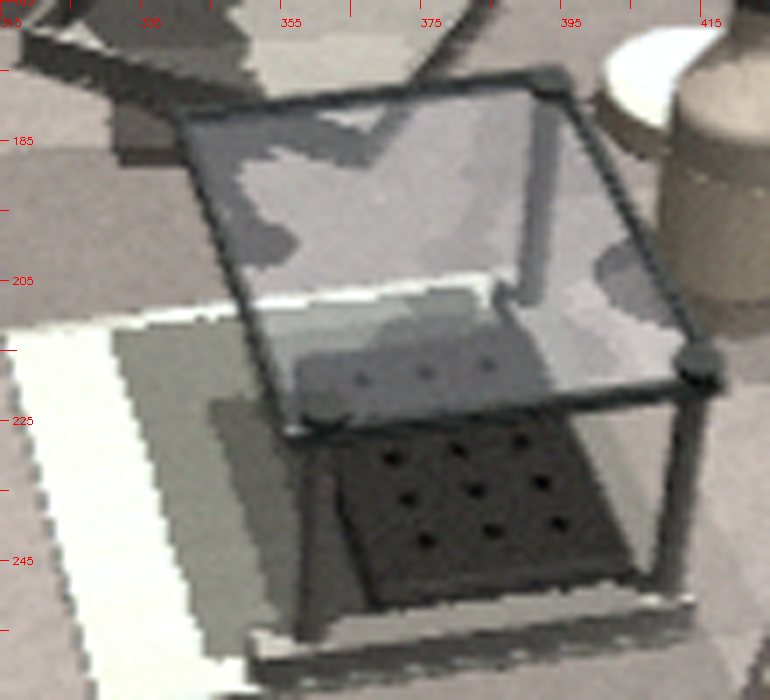

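Run:
```python
from look import *
holes([(464,197),(411,236),(358,275),(307,315),(252,353),(508,250),(456,290),(404,329),(350,370),(296,410),(552,305),(499,345),(448,384),(394,425),(340,464)],"i_top.pkl",s=10,off=(270,115))
P=onz
r,T=pickle.load(open("i_top.pkl","rb"))
# same top-camera frame: plate corners
print(cf(onz(r,[(269,158.5),(307,205.5),(356.5,169)],6,T)))
```

```text
box cf [-70.67 -48.57] yaw rel -0.28 -0.33 pitch [24.01 25.83] res [0.68 0.93]
[[-208.13   17.26]
 [-206.36 -204.48]
 [  16.79 -210.12]]
```

Run:
```python
from look import *
holes([(268,209),(236,233),(204,256),(173,280),(139,304),(293,241),(262,265),(231,289),(198,313),(166,338),(321,274),(289,299),(257,322),(225,346),(193,371)],"d_top.pkl")
```

```text
box cf [-101.98  -48.67] yaw rel -0.22 -0.28 pitch [24.08 25.87] res [0.89 1.41]
```

Run:
```python
from look import *
plan([493,308,120],lean(115,0,37),6)
```

```text
t 17.25 dp [-84.3  91.4 -55.6] rotvec [29.73 14.    0.25] ang 32.9 tcp-> [493. 308. 235.]
  q [ 0.49  0.45  1.54 -0.51  1.23  1.61] err 0.000 foot [585.69 183.91 179.24]
  q [ 0.48  0.43  1.55 -0.41  1.2   1.57] err 0.000 foot [567.42 208.2  165.38]
  q [ 0.47  0.42  1.57 -0.31  1.17  1.53] err 0.000 foot [548.97 232.84 152.51]
  q [ 0.47  0.42  1.59 -0.21  1.15  1.48] err 0.000 foot [530.39 257.75 140.63]
  q [ 0.46  0.41  1.62 -0.11  1.12  1.43] err 0.000 foot [511.72 282.83 129.79]
  q [ 0.44  0.41  1.64 -0.    1.09  1.37] err 0.000 foot [493. 308. 120.]
```

Emit:
move_arm --pt "-0.014 0.015 -0.009 5 2.33 0 -1" --pt "-0.028 0.03 -0.018 10 4.67 0.1 -1" --pt "-0.042 0.046 -0.028 14.9 7 0.1 -1" --pt "-0.056 0.061 -0.037 19.8 9.3 0.2 -1" --pt "-0.07 0.076 -0.046 24.8 11.7 0.2 -1" --pt "-0.084 0.091 -0.055 29.73 14 0.25 -1" --pt "-0.084 0.091 -0.055 29.73 14 0.25 -1" --pt "-0.084 0.091 -0.055 29.73 14 0.25 -1"

```text
t: 18.05
eef_pos: [493.9, 307.0, 235.8]
tcp_rot: [1.131, 1.568, -1.366]
ft_force: [-0.5, -0.0, -1.1]
opening: 0.229
```

Run:
```python
from look import *
status(); snap('j',('top','scene')); p,R,s=pose(); print(p);print(R)
```

```text
t 18.05 foot cf [-410.41  -47.57] z 120.8 F [-0.51 -0.01 -1.14] F along x,y -0.30 -0.41 M [-0.01 -0.05  0.09] op 0.229
[494.13 307.48 236.43]
[[ 0.   0.6 -0.8]
 [-0.  -0.8 -0.6]
 [-1.   0.  -0. ]]
```

View pics/j_top.png

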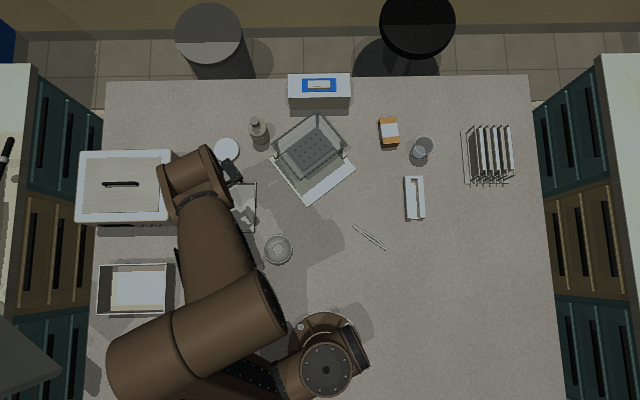

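View pics/j_scene.png

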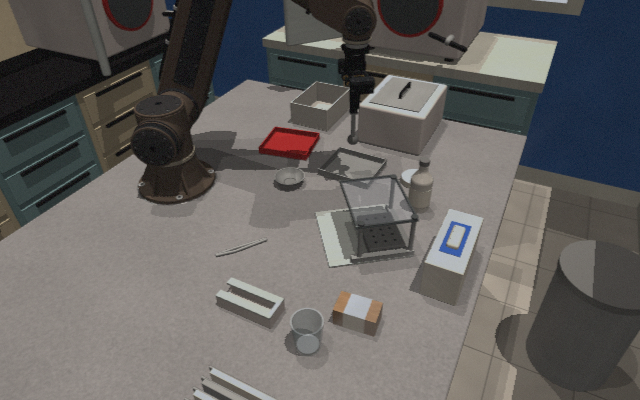

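Emit:
move_arm --pt "0 0 -0.02 0 0 0 -1" --pt "0 0 -0.05 0 0 0 -1" --pt "0 0 -0.08 0 0 0 -1" --pt "0 0 -0.095 0 0 0 -1" --pt "0 0 -0.101 0 0 0 -1" --pt "0 0 -0.101 0 0 0 -1" --pt "0 0 -0.101 0 0 0 -1"

```text
t: 18.85
eef_pos: [494.2, 308.1, 136.5]
tcp_rot: [2.821, 1.568, 0.325]
ft_force: [0.3, -0.7, -0.6]
opening: 0.228
```

Run:
```python
from look import *
status(); snap('k',('wrist','scene')); p,R,s=pose(); print(p)
r,T=pickle.load(open('k_scene.pkl','rb')); crop(r['img'],300,90,110,100,7,'pics/k_sc.png')
```

```text
t 18.85 foot cf [-411.35  -46.29] z 21.5 F [ 0.32 -0.69 -0.57] F along x,y 0.75 -0.16 M [-0.01 -0.01 -0.02] op 0.228
[494.13 308.05 136.69]
```

View pics/k_sc.png

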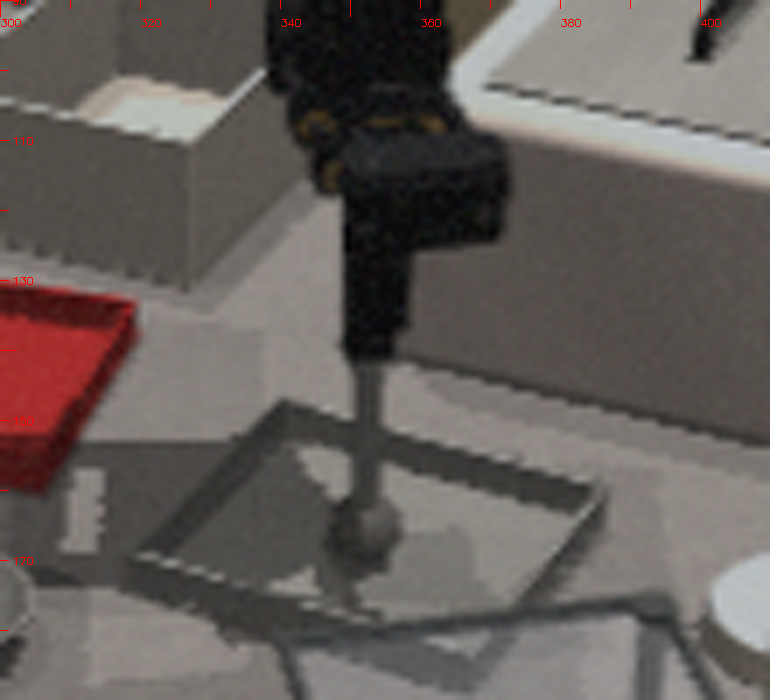

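View pics/k_wrist.png

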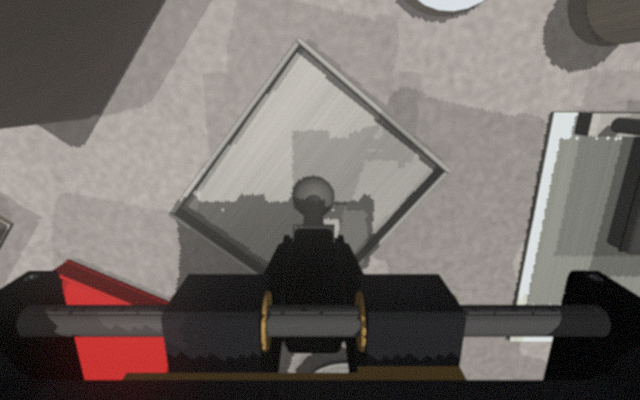

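Emit:
move_arm --pt "0 0 -0.003 0 0 0 -1" --pt "0 0 -0.005 0 0 0 -1" --pt "0 0 -0.006 0 0 0 -1" --pt "0 0 -0.006 0 0 0 -1" --pt "0 0 -0.006 0 0 0 -1"

```text
t: 19.45
eef_pos: [493.7, 307.8, 129.7]
tcp_rot: [3.034, 1.57, 0.538]
ft_force: [-0.2, -1.2, -1.2]
opening: 0.231
```

Emit:
move_arm --pt "0 0 -0.001 0 0 0 -1" --pt "0 0 -0.001 0 0 0 -1" --pt "0 0 -0.001 0 0 0 -1"

```text
t: 19.75
eef_pos: [493.8, 307.9, 129.4]
tcp_rot: [2.996, 1.569, 0.5]
ft_force: [-1.0, -0.6, 5.9]
opening: 0.231
```

Emit:
move_arm --pt "0 0 0 0 0 0 -0.4" --pt "0 0 0 0 0 0 -0.3" --pt "0 0 0 0 0 0 -0.2" --pt "0 0 0 0 0 0 0" --pt "0 0 0 0 0 0 0.3" --pt "0 0 0 0 0 0 0.5" --pt "0 0 0 0 0 0 0.5" --pt "0 0 0 0 0 0 0.5"

```text
t: 20.55
eef_pos: [493.7, 307.8, 128.7]
tcp_rot: [3.027, 1.57, 0.53]
ft_force: [0.0, 0.4, -0.4]
opening: 0.733
```

Run:
```python
from look import *
status(); snap('l',('wrist',))
```

```text
t 20.55 foot cf [-411.54  -46.97] z 13.7 F [ 0.    0.37 -0.35] F along x,y -0.30 0.23 M [-0.06  0.05 -0.02] op 0.733
```

View pics/l_wrist.png

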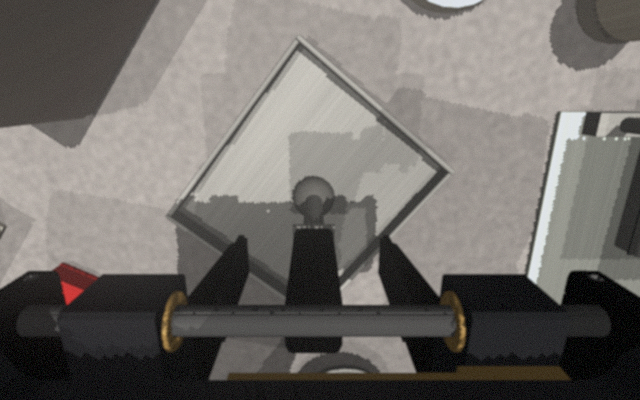

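The pusher stands free between the open fingers, with its ball at (313,195). I'm retreating straight up.

Emit:
move_arm --pt "0 0 0.005 0 0 0 0.5" --pt "0 0 0.02 0 0 0 0.5" --pt "0 0 0.045 0 0 0 0.5" --pt "0 0 0.075 0 0 0 0.5" --pt "0 0 0.105 0 0 0 0.5" --pt "0 0 0.135 0 0 0 0.5" --pt "0 0 0.16 0 0 0 0.5" --pt "0 0 0.16 0 0 0 0.5"

```text
t: 21.4
eef_pos: [494.5, 308.3, 292.5]
tcp_rot: [2.962, 1.563, 0.466]
ft_force: [-0.4, 0.4, -0.2]
opening: 0.749
```

Emit:
move_arm --pt "-0.03 -0.02 0.03 0 0 0 0.5" --pt "-0.06 -0.05 0.05 0 0 0 0.5" --pt "-0.08 -0.09 0.06 0 0 0 0.5" --pt "-0.08 -0.13 0.06 0 0 0 0.5" --pt "-0.08 -0.17 0.06 0 0 0 0.5" --pt "-0.08 -0.2 0.06 0 0 0 0.5" --pt "-0.08 -0.2 0.06 0 0 0 0.5"

```text
t: 22.1
eef_pos: [413.3, 105.4, 348.4]
tcp_rot: [2.611, 1.57, 0.111]
ft_force: [-0.7, 0.7, 0.1]
opening: 0.753
```

Run:
```python
from look import *
status(); snap('m',('scene','top'))
r,T=pickle.load(open('m_scene.pkl','rb')); crop(r['img'],265,115,165,150,4,'pics/m_sc.png')
r,T=pickle.load(open('m_top.pkl','rb')); crop(cv2.convertScaleAbs(r['img'],alpha=2,beta=-80),200,115,155,130,5,'pics/m_tc.png')
```

```text
t 22.10 foot cf [-298.2  -233.05] z 233.4 F [-0.72  0.71  0.06] F along x,y -1.00 -0.15 M [-0.01 -0.06 -0.01] op 0.753
```

View pics/m_sc.png

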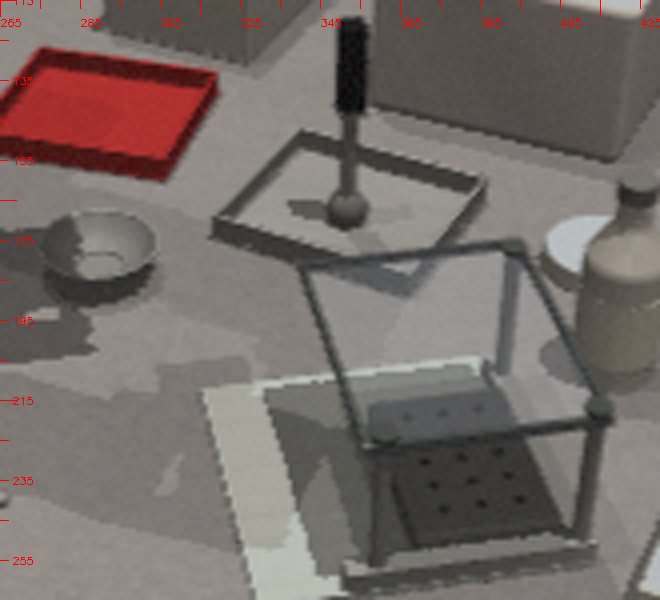

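View pics/m_tc.png

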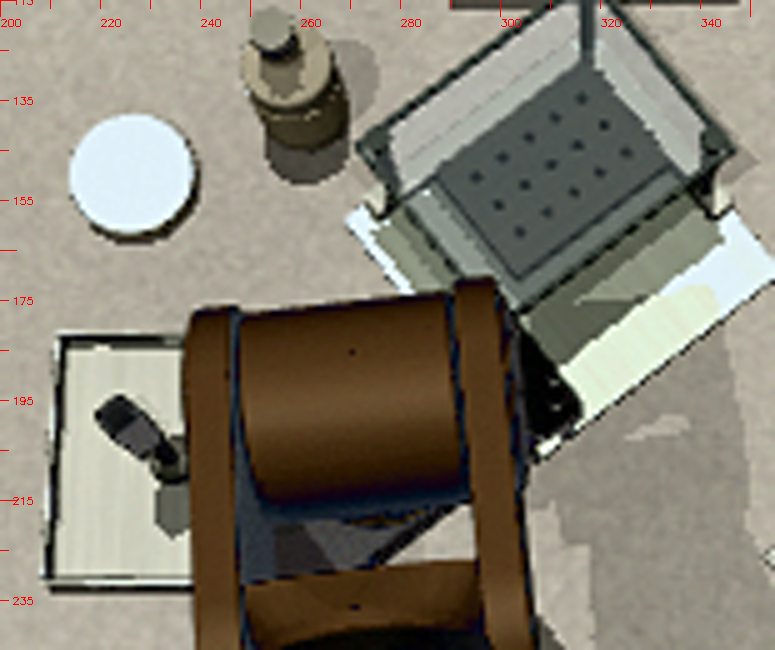

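Run:
```python
from look import *
r,T=pickle.load(open("m_top.pkl","rb")); r2,T2=pickle.load(open("m_scene.pkl","rb"))
print("handle top",onz(r,[(223.3,197)],189,T),onz(r2,[(353,121)],189,T2),"foot",onz(r2,[(351.2,167.5)],14.7,T2))
print("tray rim",onz(r2,[(318,173.5),(341,149),(386,160)],24,T2))
s=state(); print(s["qvel"],s["t"])
from cell import job_done; job_done()
```

```text
handle top [[494.69 304.37 189.  ]] [[492.82 302.4  189.  ]] foot [[491.86 302.46  14.7 ]]
tray rim [[414.38 210.7   24.  ]
 [417.73 380.61  24.  ]
 [584.35 382.14  24.  ]]
[ 0.03  0.01 -0.01  0.    0.    0.01] 22.2
the job is handed in; nothing more can be done
```

The job is handed in at 22.2 s of the 72 s allowed. `job_done()` gives no verdict, so the result rests on my own checks.

**What I did:**
- I slid the pusher to the open end of the dock and lifted it out.
- I leaned it about 33° and nudged the box first onto the long fence, then onto the short one.
- I stood the pusher upright in the grey shallow tray, let go and moved the arm away.

**Last checks:**
- **Box against the fences:** The final push on each fence met firm resistance, about 9 N on the long fence and 10 N on the short one. Afterwards the top camera put the box centre at (-70.7, -48.6) mm in my measured corner frame, turned by about -0.3°. The long-fence figure did not change during the second push.
- **Corner position:** My estimate of where the corner sits is only good to about 2 mm. The 1.4 mm difference from the nominal y of -50 mm is within that error, so the contact forces are the stronger evidence that the box is flush.
- **Pusher in the tray:** Seen from two cameras, the foot stands near (492, 302) mm and the handle's top almost directly above it. The tray's centre is at about (490–497, 308) mm, so the pusher is well inside the limits and upright.
- **Robot and other objects:** The hand was empty and clear of everything at the end. In the last two pictures I saw no bystander shifted, though I did not measure them. In the final top view the arm hid the dish.

**Disagreements:**
- The scene and top cameras put the tray's rim corners up to about 15 mm apart, because some corners were hidden. This is far inside the placement tolerance.
- In one wrist-camera view the foot seemed about 3 mm off its predicted place, but a later view agreed with the prediction.

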